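# Set the roller gap of a tube pump with a gauge blade

## Robot

A 6-joint arm with a two-finger parallel gripper is mounted at the origin on a cart in front of the work surface, level with it; the furniture and walls round the work are solid. World frame = base frame: x ahead of the robot, y to its left, z up, the work surface at z = 0. Lengths are in mm, angles in rad, forces in N, time in s.
With the tool pointing down it reaches from about 250 to 725 mm from the base axis. Payload 4 kg.
Tool frame: the origin (TCP) lies midway between the tips of the shut fingers; the grasp point (between the pads) lies 19 mm behind it (robot.pinch_z is the distance from the TCP to the grasp point, in mm); z points along the fingers, y is the direction in which the jaws open and shut (so a half turn about z gives the same grasp; the last joint's range is limited). The gripper opens to 85 mm and grips with 20 to 120 N. Pads are 22 mm wide; open, the fingers measure 114 mm over their backs; the gripper's body (76 mm by 85 mm) begins 54 mm behind the grasp point. The pads swing forward as they close: fully open they stand 13 mm farther back than shut.
Start: joints at [-1.132, 0.241, 0.005, 1.335, 0, 1.571], TCP at [212.425, -452.631, 204.006] pointing down, gripper open.
Joint ranges: [-2.72, 2.72], [-1.05, 1.87], [-1.09, 1.28], [-1.99, 2.15], [-1.42, 1.44], [-3.14, 3.14]. Speed limits (rad/s): [2.79, 2.79, 3.14, 3.14, 3.14, 3.14].

## Interface

Orientations are given as a unit quaternion [w, x, y, z].
In Python, from workcell import robot, cams, ticket, get_t, get_q, get_joint_vel, get_joint_torque, get_ee_pos, get_tool_rot, get_contact_force, get_ft_torque, get_finger_gap gives the robot as it stands. Calls block until the motion is done:
- robot.goto(position, orientation): joint-space move of the TCP to a pose.
- robot.servo_line(position, rotation=None, velocity=150, stop_force=None): straight line of the TCP; rotation=None keeps the orientation; velocity is the mean speed in mm/s. With stop_force (N) it stops when the force on the tool has changed by that much, and returns True; else False.
- robot.movej(angles): joint-space move.
- robot.command_gripper(opening, effort=None): finger opening in mm; effort is the grip in N (None keeps the last); returns when the fingers have stopped.
- robot.hold(seconds).
- robot.inverse_kinematics(position, orientation): joint angles nearest the present ones, or None.
- cams.capture(name): name is "side" or "top"; returns (picture, depth): 384x512x3 uint8, red, green, blue; 384x512 float32, mm along the optical axis (not along the pixel's ray), 0 where there is no reading.
- cams.calibration(name): a dict with "K" (3x3 intrinsics, pixels), "xyz" and "rotation" of the camera in the world. Camera axes: x right, y down, z forward; pixel columns grow to the right and rows downward; lengths in mm; the calibration is good to about 2 mm. A picture is of the moment at which its call begins. calibration takes no time and is no camera call.
A pose or a line that the arm cannot do raises robot.IKError and nothing moves.
- ticket.sign_off(): hands the job in, once; it reports no verdict.
Readings, each from a call of its own:
- get_t(): time.
- get_q(): joint angles.
- get_joint_vel(): joint speeds.
- get_joint_torque(): joint torques, N m.
- get_ee_pos(): TCP position.
- get_tool_rot(): TCP orientation.
- get_contact_force(): force on the tool from outside, world axes, zero at the start.
- get_ft_torque(): the same for the moment, N m.
- get_finger_gap(): finger opening in mm.
Only numpy, scipy, OpenCV 4.12 (cv2) and the standard library are available. Lean on these libraries where they do the work, as an engineer would, in place of code of your own. Each camera call takes 0.05 s, during which the arm holds its last target.

## Task

The tube pump's cover is off so that its roller gap can be set. Turn the rotor by its bar grip until one roller stands squarely at the arrow on the black bed, then slip the blade of the thin gauge (the slimmer of the two in the stand), square to the head, between that roller and the bed until its shoulder rests on the head. Let go of it, slide the bed by its lug snugly up against the blade, and leave the gauge standing there clamped, with the thick gauge still in its stand and nothing around knocked about.

Things in the scene. Friction and masses are not known exactly. Their poses are not given: they have to be found in the camera images.
- pump_head: Face plate of the tube pump, a fixed grey console (175 mm deep, 156 wide, 142 high). Origin: on the rotor's axis, on the plate. z points squarely out of the face (35 degrees from vertical, leaning to the robot), x up the slope away from the robot, y left. Rotor disc (radius 36) and bed top are both at z = 34 mm; side rails (y = +-57) and tube clips reach z = 22.
- gap_mouth (a point): Point on the arrow's line at the gap's mouth: x = 40, y = 0, z = 34 mm of pump_head, same axes. A roller at the arrow touches this line; the bed's flat middle face (26 mm wide) is 11 mm minus bed from it, toward +x. The gap is open from here 28 mm down (-z) and more.
- rotor (a joint): Rotor angle in rad about the z axis of pump_head, counter-clockwise seen from outside; 0, +-2.094 and +-4.189 put a roller exactly at the arrow (0 is roller 1). It turns either way (limits +-6.3), stiffly (0.1 N m), and stays where it is left.
- rotor_grip (a point): Centre of the rotor's black bar grip, on the rotor's axis 49.5 mm above the plate. The bar is 12 mm thick, 36 mm long and stands from 37 to 62 mm above the plate. The point's x axis is across the thickness (at rotor angle 0 it is along x of pump_head), y along the bar; z out of the face.
- roller_1 (a point): Outermost line of roller 1 (white, 20 mm diameter, pitch radius 30 mm), half-way along it: 40 mm from the rotor's axis, 19 mm above the plate. A roller is at the arrow when this point lies at y = 0, x = +40 mm of pump_head; a screw head and, inside it, a dark radial line on the disc mark each roller.
- roller_2 (a point): The same for roller 2, 120 degrees counter-clockwise from roller 1.
- roller_3 (a point): The same for roller 3, 240 degrees counter-clockwise from roller 1.
- bed (a joint): How far the black bed has been slid down the slope toward the rotor, in m: 0 fully back (gap to a roller at the arrow 11 mm), 0.012 end of travel. With the 5 mm blade clamped between roller and bed it reads 0.006. It moves with about 3 N and stays where it is left.
- bed_lug (a point): Upper part of the bed's aluminium lug, at the middle of the bed's rear, at x = 92 mm minus bed, y = 0, z = 46 mm of pump_head. The lug is 12 mm thick along y of pump_head, 20 mm long along x, and stands from z = 10 to 58 mm. Its axes are those of pump_head.
- thin_gauge_grip (a point): Centre of the black handle, 14 (x) by 24 (y) by 40 mm (z), of the thin gauge. z points from blade to handle end. Its steel collar, 24 x 28 x 6 mm, is below the handle; the blade below that is 5 mm thick (x), 18 wide (y), 28 long, its last 4 mm thinned to 3. Weight about 60 g. It stands upright in the stand on its collar.
- thin_gauge_shoulder (a point): Centre of the underside of the thin gauge's collar, on the blade's middle line, 26 mm below the handle's centre; the axes are the gauge's. Fully in, it is at z = 34 mm of pump_head.
- thick_gauge_grip (a point): Centre of the black handle of the thick gauge: the same shape, but with a handle 22 mm (x) by 24 by 48, a collar 32 mm across x and a 9 mm blade. It stays in the stand.
- gauge_stand: Aluminium block, 112 (x) by 40 (y) by 40 mm, fixed on the desk, with two slots 21 mm wide, 34 mm deep, 56 mm apart along x; each holds a gauge upright, either one in either slot, blade thickness along the block's x. Origin: centre of the underside.
- filling_machine: Grey filling machine on the left of the desk, fixed, not used; origin under its front middle. Keep the arm clear of its stand, 0.27 to 0.38 m above the desk: a rod toward the robot, from 0.02 to 0.21 m before the origin (-x) and 0.13 m right of it (-y), and a boom that runs right from 0.08 m before the origin to a clamp 0.14 m before and 0.32 m right of it.
- beaker: Plastic beaker, 70 mm wide, 90 mm high, standing left of the pump. Origin at the centre of its underside. A bystander.
- cap_3: White screw cap, 31 mm wide, 20 mm high, lying in front of the pump. Origin at the centre of its underside. A bystander.
Not all that is in view belongs to the job. Leave any orange look-alike of the part that bears thin_gauge_grip alone.

How it is judged:
By the outcome, as a careful person would: the job done as asked, in the order asked, and still so for the second after the job is handed in, with the robot touching nothing.
It also fails if it takes over 59 s, if anything falls off the work surface, if the arm or the gripper's body presses on something with over 40 N, if the wrist force passes 120 N, or if a joint passes its speed limit or range.

## Working session

There is one attempt and no reset: what is moved stays moved. The work goes in short steps, each a Python script; the robot and the scene stay as the last script left them, time stands still between calls to the robot, and variables do not carry over. Pictures are saved under pics/ and viewed, and the job is handed in when it is done.

```bash
ls; mkdir -p pics
python3 - <<'E'
from workcell import *
import cv2,numpy as np
for n in("side","top"):
    p,d=cams.capture(n); cv2.imwrite(f"pics/{n}0.png",p[:,:,::-1]); np.save(f"pics/{n}0d.npy",d); np.save(f"pics/{n}0p.npy",p)
    c=cams.calibration(n); print(n,c)
print(get_t(),get_tool_rot(),robot.pinch_z)
E
```

```text
pics
side {'K': array([[495.62321585,   0.        , 262.91081932],
       [  0.        , 495.62321585, 197.78021067],
       [  0.        ,   0.        ,   1.        ]]), 'xyz': array([   44.44321073, -1011.12970454,   704.95449658]), 'rotation': array([-0.49800701,  0.84218715, -0.17273453,  0.11345747])}
top {'K': array([[475.07389595,   0.        , 257.50117837],
       [  0.        , 475.07389595, 192.4294303 ],
       [  0.        ,   0.        ,   1.        ]]), 'xyz': array([ 311.22459722,   14.01819902, 1648.54967541]), 'rotation': array([-0.04439534,  0.71524625, -0.69565779,  0.05012083])}
0.1 [-9.55634617e-04  9.76027703e-01  2.17644134e-01 -1.99035493e-04] 18.700000000000003
```

View pics/side0.png

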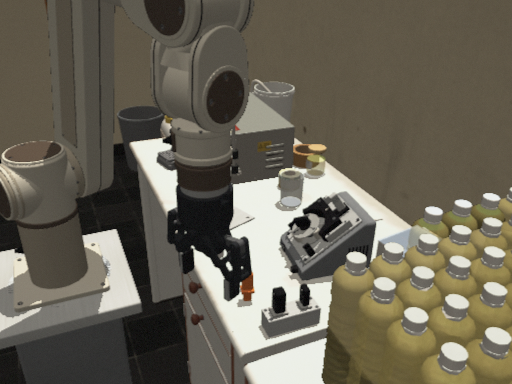

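View pics/top0.png

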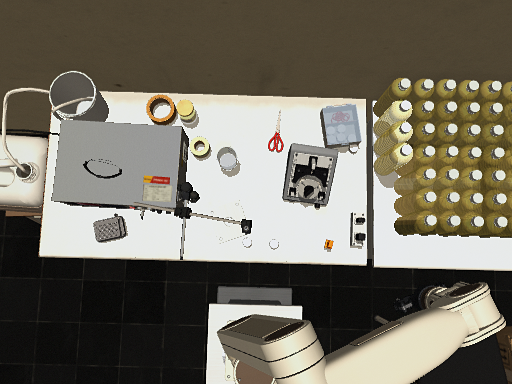

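Run:
```python
import cv2,numpy as np
s=cv2.imread("pics/side0.png");t=cv2.imread("pics/top0.png")
cv2.imwrite("pics/c1.png",cv2.resize(s[180:340,230:390],(800,600)[:1]*2 if 0 else (600,600),interpolation=cv2.INTER_CUBIC))
cv2.imwrite("pics/c2.png",cv2.resize(t[135:265,265:395],(600,600),interpolation=cv2.INTER_CUBIC))
```

```text
(no output)
```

View pics/c1.png

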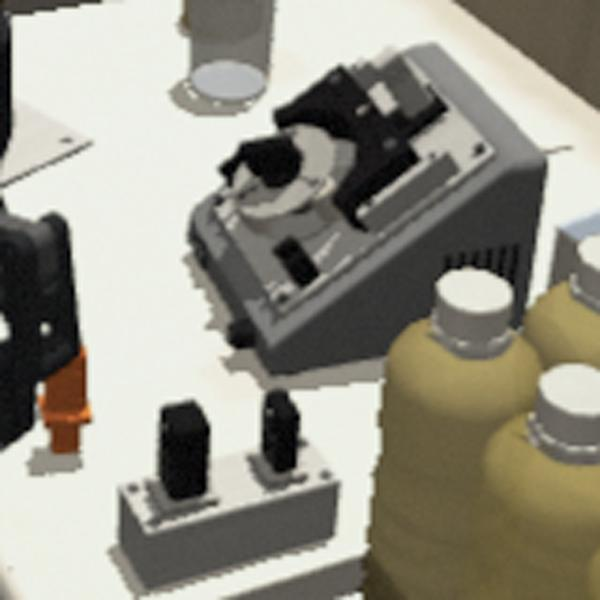

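View pics/c2.png

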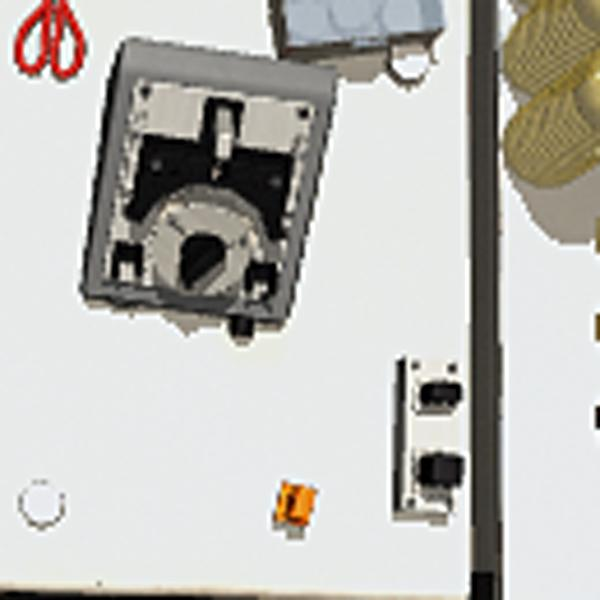

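```bash
cat > h.py <<'E'
import numpy as np,cv2
from scipy.spatial.transform import Rotation as R
CAL={}
def cal(n):
    from workcell import cams
    if n not in CAL:
        c=cams.calibration(n); q=c["rotation"]; CAL[n]=(c["K"],c["xyz"],R.from_quat([q[1],q[2],q[3],q[0]]).as_matrix())
    return CAL[n]
def cloud(n,d):
    K,t,M=cal(n); v,u=np.mgrid[:d.shape[0],:d.shape[1]]
    P=np.stack([(u-K[0,2])/K[0,0]*d,(v-K[1,2])/K[1,1]*d,d],-1)
    return P@M.T+t
def ray(n,uv):
    K,t,M=cal(n); uv=np.atleast_2d(uv).astype(float)
    r=np.c_[(uv-K[:2,2])/[K[0,0],K[1,1]],np.ones(len(uv))]@M.T
    return t,r/np.linalg.norm(r,axis=1,keepdims=True)
def onplane(n,uv,z=None,p0=None,nrm=None):
    if z is not None: p0=np.array([0,0,z]);nrm=np.array([0,0,1.])
    t,r=ray(n,uv); return t+r*(((p0-t)@nrm)/(r@nrm))[:,None]
def tri(ua,ub):  # side px, top px
    t1,r1=ray("side",ua);t2,r2=ray("top",ub);r1=r1[0];r2=r2[0]
    s=np.linalg.lstsq(np.c_[r1,-r2],t2-t1,rcond=None)[0]
    a=t1+s[0]*r1;b=t2+s[1]*r2;return (a+b)/2,a-b
def proj(n,P):
    K,t,M=cal(n); c=(np.atleast_2d(P)-t)@M; return (c@K.T)[:,:2]/c[:,2:]
def show(img,box,f,fn):
    u0,v0,u1,v1=box; cv2.imwrite(fn,cv2.resize(img[v0:v1,u0:u1,::-1],None,fx=f,fy=f,interpolation=cv2.INTER_CUBIC))
E
python3 - <<'E'
from h import *
for n in("side","top"):
    d=np.load(f"pics/{n}0d.npy");P=cloud(n,d)
    box={"top":(50,240,260,360),"side":(190,230,200,250)}[n]
    # table check
    for (u,v) in {"top":[(250,150),(345,215),(300,235),(250,240),(150,230)],"side":[(255,200),(250,240),(270,270)]}[n]:
        q=P[v-3:v+4,u-3:u+4].reshape(-1,3);print(n,u,v,q.mean(0).round(1),q.std(0).round(2)[2])
# top: points on head
d=np.load("pics/top0d.npy");P=cloud("top",d)
print(np.round(P[140:212:3,280:342:4,2]).astype(int))
E
```

```text
side 255 200 [551.7 161.8   1.2] 1.76
side 250 240 [428.5 -97.4  50.3] 119.95
side 270 270 [ 451.3 -164.3    1.3] 1.28
top 250 150 [6.841e+02 3.430e+01 1.000e-01] 3.64
top 345 215 [ 4.626e+02 -3.034e+02 -3.000e-01] 3.45
top 300 235 [ 388.8 -147.6   -0.8] 4.37
top 250 240 [366.5  25.    9.1] 10.02
top 150 230 [3.917e+02 3.716e+02 1.000e-01] 3.36
[[   5    1    0   -4   -2    2    5    6    5    3   -6   16   61   70
    64   70]
 [   0    3   -1  125   -5   -2    1   -2   -4   -2    3    0   71   62
    67   60]
 [  -2    5   -7  138  131  137  140  135  131  136    4   -1   37   32
    30   22]
 [   8   -1   -5  133 1649  134  135  132  137  135  133  133  135  135
   133   -7]
 [  -2    0   18  122  128  135  135  134  136  135  134  139  134  137
   140   -2]
 [  -7    3   61  123  130  134  131  136  133  132  135  127  136  130
   135   -2]
 [   4    1   77  118  121  125  121  129  144  141  134  136  134  138
   131    3]
 [  -2   -2  115  112  119  111  126  127  161  142  129  122  128  130
   120    0]
 [  -1   -7  106  103  120  112  121  122  171  131  120  118  123  116
 
[... 587 characters left out ...]
6   -1
    -8   -5]
 [  -4   51   60   66   57  102  103  118  124  102   67   72   69    3
    -2   -3]
 [   0   45   51   57   56   95  109  130  132   99   70   62   61   -5
    -4    1]
 [   1   37   50   48   53   91  121  124   96   96   60   78   57    3
     3   -1]
 [  -1   30   31   40   40   37   81   82   83   45   47   73   46   -3
     5   -3]
 [   4   -1    3   28   26   34   36   29   37   35   44   41   -9   -3
    -2   -1]
 [   3   -5   -1    5    6   -4    3   -1   19   31   36   32   -7    4
     3  -10]
 [   0    8    7    2   -2   -5   -7    0    6   21   -1    2    1   -5
     1   -3]
 [   3   -4   -4 1649    3    0    2   -5   -1    7   -2   -1    1    0
    -1    2]]
```

Run:
```python
from h import *
d=np.load("pics/top0d.npy");P=cloud("top",d)
m=np.zeros(d.shape,bool);m[135:215,275:345]=1
m&=(d>0)&(P[...,2]>18)&(P[...,2]<200)
n,lab,st,ce=cv2.connectedComponentsWithStats(m.astype(np.uint8));print(st)
i=1+np.argmax(st[1:,4]);q=P[lab==i];print(q.shape)
print(cv2.minAreaRect(q[:,:2].astype(np.float32)))
# robust: edge fitting by contour rays at heights: rect of body with z column
for s,z in(("pump",0),):
    r=cv2.minAreaRect(q[:,:2].astype(np.float32))
    b=cv2.boxPoints(r);print(b)
# stand
m=np.zeros(d.shape,bool);m[195:260,340:372]=1;m&=(d>0)&(P[...,2]>15)
q=P[m];print(len(q),cv2.minAreaRect(q[:,:2].astype(np.float32)),np.histogram(q[:,2],bins=range(10,120,5)))
p=np.load("pics/top0p.npy");show(p,(278,138,342,216),9,"pics/c3.png");show(p,(345,205,375,252),14,"pics/c4.png")
p=np.load("pics/side0p.npy");show(p,(275,190,385,280),7,"pics/c5.png");show(p,(255,275,330,340),10,"pics/c6.png")
```

```text
[[     0      0    512    384 193656]
 [   282    135     63     73   2952]]
(2952, 3)
((621.6158447265625, -179.703125), (179.80555725097656, 260.47369384765625), 78.48523712158203)
[[ 476.0538  -241.79852]
 [ 731.28503 -293.79437]
 [ 767.17786 -117.60773]
 [ 511.94666  -65.61188]]
446 ((412.96575927734375, -340.35772705078125), (43.8000602722168, 110.74788665771484), 88.18197631835938) (array([  0,  11,   7,  13,  43, 128,  93,  32,  11,   3,   8,   6,   4,
         9,  14,  27,  26,  11,   0,   0,   0]), array([ 10,  15,  20,  25,  30,  35,  40,  45,  50,  55,  60,  65,  70,
        75,  80,  85,  90,  95, 100, 105, 110, 115]))
```

View pics/c3.png

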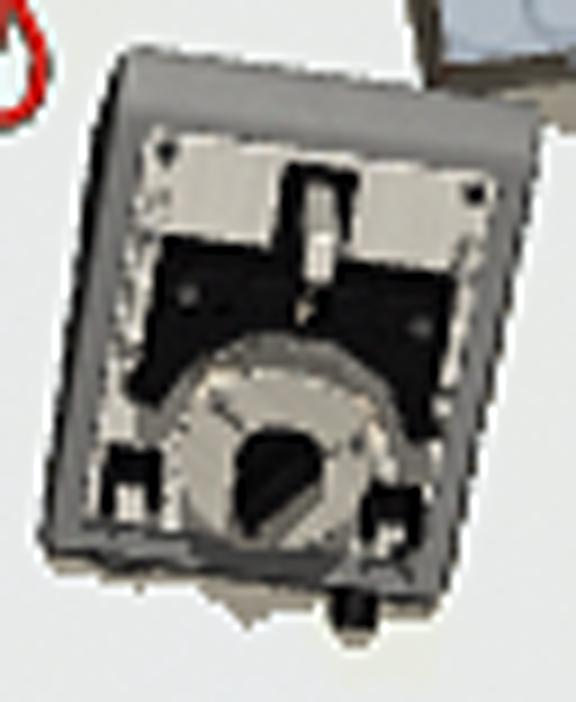

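View pics/c5.png

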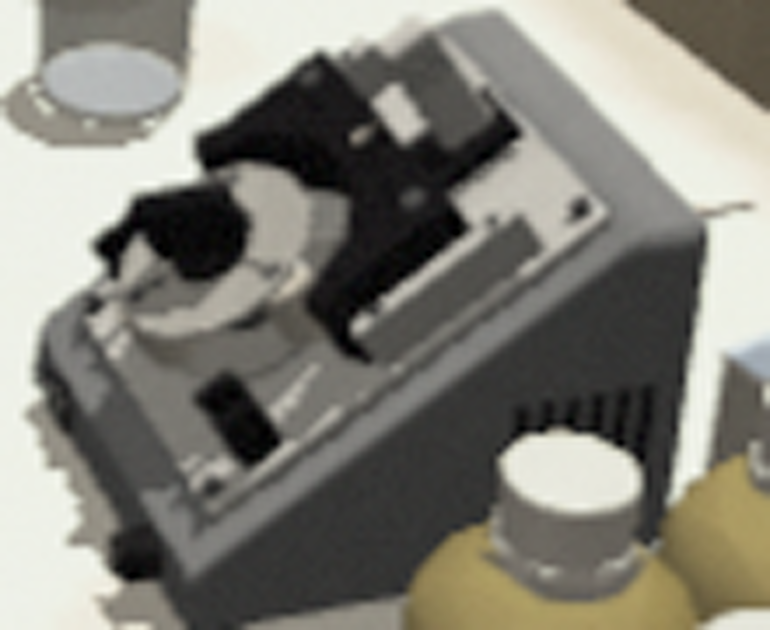

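View pics/c4.png

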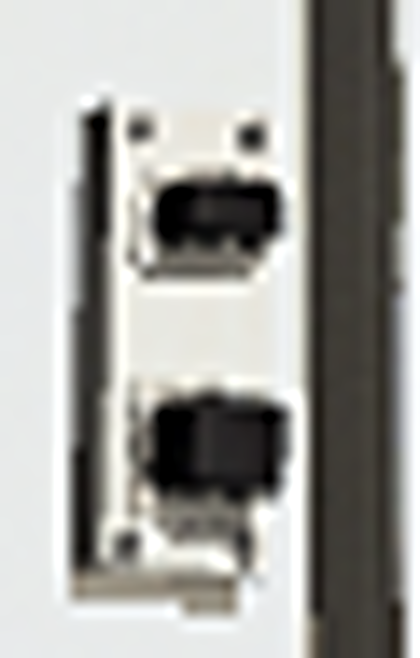

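View pics/c6.png

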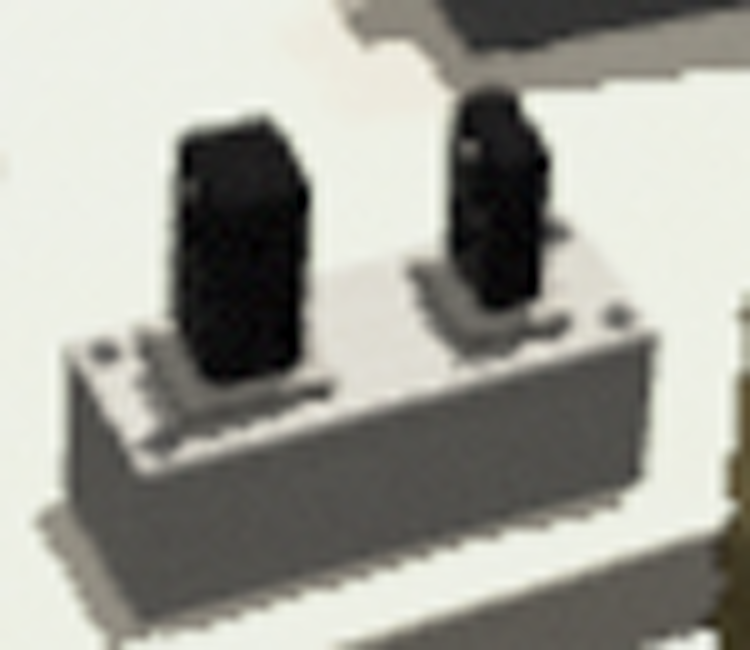

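Run:
```python
from h import *
s35,c35=np.sin(np.radians(35)),np.cos(np.radians(35))
def frame(psi):
    c,s=np.cos(psi),np.sin(psi)
    return np.array([c35*c,c35*s,s35]),np.array([-s,c,0]),np.array([-s35*c,-s35*s,c35])
p=np.load("pics/top0p.npy");g=p.mean(2);d=np.load("pics/top0d.npy");P=cloud("top",d)
E=[]
for v in range(158,200):
    r=g[v,315:345]
    # last dark->bright crossing from right
    u=None
    for k in range(len(r)-1,0,-1):
        if v<153: break
        if r[k]>=170 and r[k-1]<170: u=315+k-1+(170-r[k-1])/(r[k]-r[k-1]);break
    E.append((u,v)); 
E=np.array(E,float);print(E[::6])
cf=np.polyfit(E[:,1],E[:,0],1);res=E[:,0]-np.polyval(cf,E[:,1]);print(cf,res.std(),np.abs(res).max())
k=np.abs(res)<1;cf=np.polyfit(E[k,1],E[k,0],1)
L=np.array([[np.polyval(cf,v),v] for v in(158,199)])
psi=-0.1
for _ in range(5):
    x,y,n=frame(psi)
    # plane height: rim surface approx: light-grey rim points left/right; use plate pts
    p0=np.array([560,-160,75.])
    A=onplane("top",L,p0=p0,nrm=n);dv=A[0]-A[1];psi=np.arctan2(dv[1],dv[0])
print("psi",psi,A)
x,y,n=frame(psi)
# heights along n over patches
for (u,v) in[(303,160),(318,162),(295,200),(325,205)]: 
    q=P[v-2:v+3,u-2:u+3].reshape(-1,3);print(u,v,q.mean(0).round(1),(q@n).mean().round(1),(q@n).std())
# disc surface: light pixels in box with saturation low bright
b=(295,178,322,203);
m=np.zeros(g.shape,bool);m[b[1]:b[3],b[0]:b[2]]=1
h=(P@n);q=h[m&(d>0)];print(np.histogram(q,bins=np.arange(-340,-150,5)))
# right grey rim fit plane: pixels just 2-4 px inside edge
q=np.array([P[int(v),int(u-k)] for u,v in E for k in(3,4)]);print("rim n",(q@n).mean(),(q@n).std(), )
A_=np.c_[q@x,np.ones(len(q))];print("slope resid",np.linalg.lstsq(A_,q@n,rcond=None)[0])
```

```text
[[336.72140762 158.        ]
 [335.8        164.        ]
 [334.59964413 170.        ]
 [333.62871287 176.        ]
 [332.42473118 182.        ]
 [330.61423841 188.        ]
 [329.61394558 194.        ]]
[-2.11836542e-01  3.70583689e+02] 0.22361852965238993 0.4542230175035229
psi -0.10877407418303534 [[ 635.46059943 -251.32276879  134.4676422 ]
 [ 511.23614346 -237.75682317   46.96761048]]
303 160 [ 627.7 -141.4  124.1] -265.1 2.6174930237780254
318 162 [ 622.2 -190.4  125.4] -263.9 5.502217454592213
295 200 [ 507.8 -126.4   19.7] -281.3 11.051937792506761
325 205 [ 494.5 -231.9    9.6] -288.5 10.806759334749678
(array([  0,   0,   0,   0,   0,   0,   0,   2,   5,   4,   2,   5,  28,
        54,  90,  58,  15,  11,  10,  14,  49, 172,  86,  14,   8,   9,
        16,  19,   3,   0,   0,   0,   0,   0,   0,   0,   0]), array([-340, -335, -330, -325, -320, -315, -310, -305, -300, -295, -290,
       -285, -280, -275, -270, -265, -260, -255, -250, -245, -240, -235,
       -230, -225, -220, -215, -210, -205, -200, -195, -190, -185, -180,
       -175, -170, -165, -160, -155]))
rim n -248.11313010189582 156.43990729108887
slope resid [    1.57089905 -1110.83276812]
```

```bash
cat >> h.py <<'E'
s35,c35=np.sin(np.radians(35)),np.cos(np.radians(35))
def frame(psi):
    c,s=np.cos(psi),np.sin(psi)
    return np.array([c35*c,c35*s,s35]),np.array([-s,c,0]),np.array([-s35*c,-s35*s,c35])
def rect(n,img,O,psi,z,xr,yr,sc):
    # rectified view of plane z (head frame): image up=+x, left=+y
    x,y,nn=frame(psi); c=O+z*nn
    cor=[(xr[1],yr[1]),(xr[1],yr[0]),(xr[0],yr[0]),(xr[0],yr[1])]
    src=proj(n,np.array([c+a*x+b*y for a,b in cor]))
    W,H=int((yr[1]-yr[0])*sc),int((xr[1]-xr[0])*sc)
    M=cv2.getPerspectiveTransform(src.astype(np.float32),np.float32([[0,0],[W,0],[W,H],[0,H]]))
    return cv2.warpPerspective(img,M,(W,H),flags=cv2.INTER_CUBIC)
E
python3 - <<'E'
from h import *
psi=-0.1088;x,y,n=frame(psi)
d=np.load("pics/top0d.npy");P=cloud("top",d)
def med(a,lo,hi): a=a[(a>lo)&(a<hi)]; return np.median(a),a.mean(),len(a)
h=P@n
B=np.zeros(d.shape,bool);B[178:203,295:322]=1
print("disc",med(h[B],-242,-221));print("plate",med(h[B],-278,-255))
B=np.zeros(d.shape,bool);B[163:190,295:330]=1;print("bed",med(h[B],-242,-221))
d2=np.load("pics/side0d.npy");P2=cloud("side",d2);h2=P2@n
B=np.zeros(d.shape,bool);B[205:250,285:360]=1;B&=d2>0
print("side",np.histogram(h2[B],bins=np.arange(-300,-190,4)))
print("s disc",med(h2[B],-242,-221),"plate",med(h2[B],-275,-257))
m=(np.abs(h+232)<9)&(np.load("pics/top0p.npy").mean(2)>120);m[:178]=0;m[205:]=0;m[:,:295]=0;m[:,322:]=0
print("disc px centroid",P[m].mean(0))
O=np.array([548,-176,0.]);O[2]=(-265.5-O[:2]@n[:2])/n[2];print(O)
for k in("top","side"):
    r=rect(k,np.load(f"pics/{k}0p.npy"),O,psi,34,(-60,110),(-65,65),4.4)
    for a in range(-60,110,10): cv2.line(r,(0,int((110-a)*4.4)),(6 if a else 20,int((110-a)*4.4)),(255,0,0),1)
    for a in range(-60,65,10): cv2.line(r,(int((65-a)*4.4),0),(int((65-a)*4.4),6 if a else 20),(255,0,0),1)
    r=cv2.resize(r,None,fx=.8,fy=.8);cv2.imwrite(f"pics/r_{k}.png",r[:,:,::-1]);print(r.shape)
E
```

```text
disc (np.float64(-231.58209491598427), np.float64(-231.72296590888607), 326)
plate (np.float64(-267.5280490465278), np.float64(-267.72480710444404), 242)
bed (np.float64(-232.321755413359), np.float64(-232.52053082891945), 537)
side (array([ 23,  27,  26,  27,  38,  50,  95, 323, 359, 323, 168, 147,  92,
       154, 129,  75, 167, 603,  57,  20,  15,  21,  20,  21,  43,   3,
         0]), array([-300, -296, -292, -288, -284, -280, -276, -272, -268, -264, -260,
       -256, -252, -248, -244, -240, -236, -232, -228, -224, -220, -216,
       -212, -208, -204, -200, -196, -192]))
s disc (np.float64(-230.84551157561373), np.float64(-231.67381625330214), 970) plate (np.float64(-265.0335710488), np.float64(-265.64964696386636), 1206)
disc px centroid [ 541.85852094 -161.25764802  106.45989103]
[ 548.        -176.          70.7109197]
(598, 458, 3)
(598, 458, 3)
```

View pics/r_top.png

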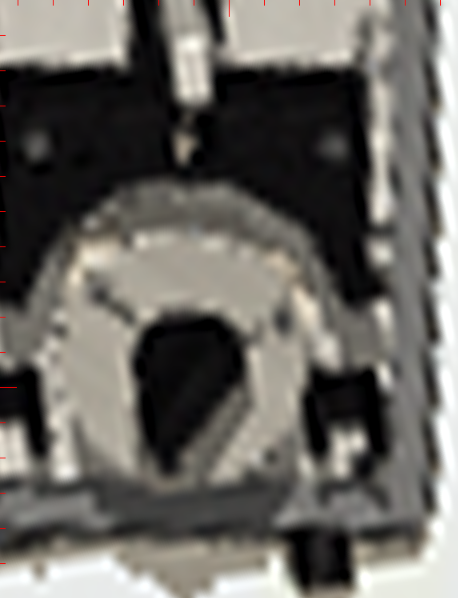

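View pics/r_side.png

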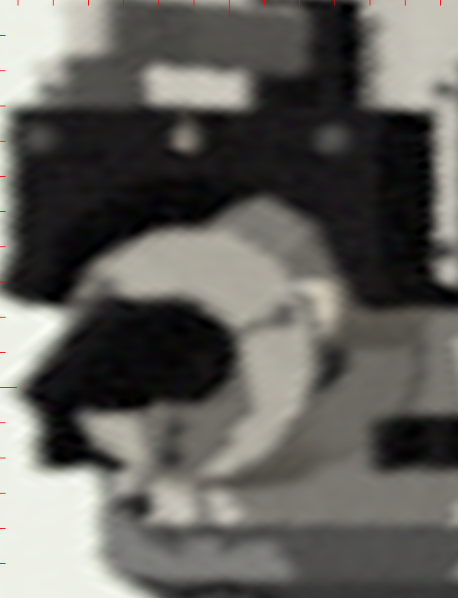

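```bash
cat > fit.py <<'E'
from h import *
from scipy.optimize import least_squares
from scipy.ndimage import map_coordinates
def disc(k,img,O,psi,rng,S=4.0):
    r=rect(k,img,O,psi,34,(-60,110),(-65,65),S).mean(2)
    c=np.array([0.,0.])
    for it in range(4):
        pts=[]
        for a in np.radians(np.arange(*rng,3)):
            rr=np.arange(31,41,.1);X=c[0]+rr*np.cos(a);Y=c[1]+rr*np.sin(a)
            pr=map_coordinates(r,[(110-X)*S-.5,(65-Y)*S-.5],order=1)
            gq=np.convolve(pr,np.r_[np.ones(12),-np.ones(12)]/12,'valid') # decreasing outward => ?
            j=np.argmax(np.abs(gq)); 
            if abs(gq[j])>15: pts.append((X[j+11],Y[j+11]))
        pts=np.array(pts)
        s=least_squares(lambda c:np.hypot(*(pts-c).T)-36,c,loss="soft_l1",f_scale=.5);c=s.x
    return c,len(pts),np.median(np.abs(np.hypot(*(pts-c).T)-36))
E
python3 - <<'E'
from fit import *
psi=-0.113;x,y,n=frame(psi)
O=np.array([548,-176,0.]);x0,y0,n0=frame(-.1088);O[2]=(-265.5-O[:2]@n0[:2])/n0[2]
O=O+9.2*x0+12.6*y0;print(O)
for k in("top","side"):
    im=np.load(f"pics/{k}0p.npy")
    for rng in((-180,180),(-100,100),(-60,60),(-130,-10),(0,90)): print(k,rng,disc(k,im,O,psi,rng))
    r=rect(k,im,O,psi,34,(-60,110),(-65,65),3.52)
    for a,b,R_ in((0,0,36),(0,0,1),(40,0,1)): cv2.circle(r,(int((65-b)*3.52),int((110-a)*3.52)),max(2,int(R_*3.52)),(255,0,0),1)
    cv2.line(r,(229,0),(229,598),(255,0,0),1)
    cv2.imwrite(f"pics/r2_{k}.png",r[:,:,::-1])
E
```

```text
[ 556.85981512 -164.29282406   75.98782291]
top (-180, 180) (array([-0.56597452,  0.89452245]), 112, np.float64(1.6671291844740743))
top (-100, 100) (array([0.6647999 , 0.55115025]), 64, np.float64(2.2179811497669846))
top (-60, 60) (array([0.61864129, 1.7746896 ]), 37, np.float64(1.5409634740262632))
top (-130, -10) (array([ 0.86326356, -1.88744878]), 39, np.float64(1.8155647046561256))
top (0, 90) (array([-0.34011288,  3.90516128]), 28, np.float64(1.3956141010671566))
side (-180, 180) (array([ 0.21999427, -0.57136781]), 99, np.float64(0.5038129732200431))
side (-100, 100) (array([ 0.49481213, -1.21216968]), 56, np.float64(0.9429186820185542))
side (-60, 60) (array([ 0.38410295, -0.7414628 ]), 33, np.float64(0.32879379594707814))
side (-130, -10) (array([ 1.3148287 , -1.14334479]), 30, np.float64(0.8952822613592275))
side (0, 90) (array([-0.14102335,  0.19029976]), 30, np.float64(0.4875222944637976))
```

View pics/r2_top.png

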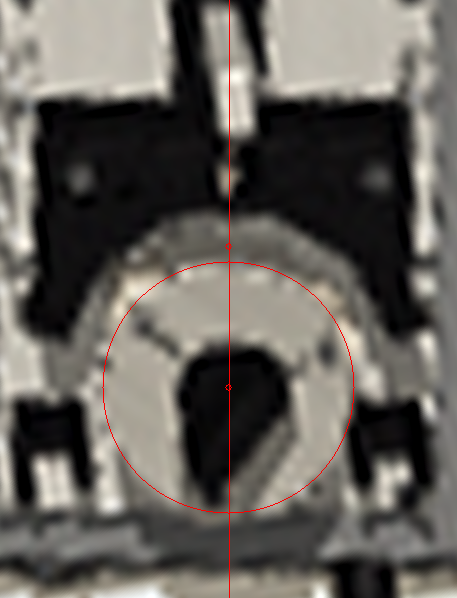

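View pics/r2_side.png

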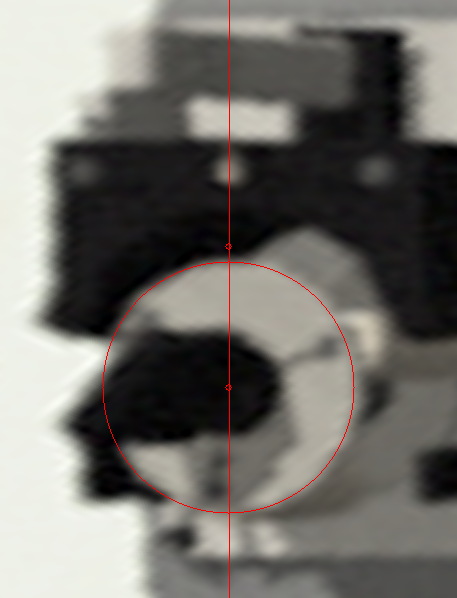

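Run:
```python
from fit import *
psi=-0.113;x,y,n=frame(psi)
O=np.array([ 556.86, -164.29,75.99])+.3*x-.3*y
R_=[]
for k in("top","side"):
    im=np.load(f"pics/{k}0p.npy")
    for z in (34,62):
        r=rect(k,im,O,psi,z,(-45,45),(-45,45),4.2)
        r=np.clip(r.astype(float)*(2 if z==62 else 1),0,255).astype(np.uint8)
        cv2.circle(r,(189,189),2,(255,0,0),1); cv2.circle(r,(189,189),int(36*4.2),(255,0,0),1)
        R_.append(r)
o=np.vstack([np.hstack(R_[:2]),np.hstack(R_[2:])]);o=cv2.resize(o,(596,596));cv2.imwrite("pics/r3.png",o[:,:,::-1])
```

```text
(no output)
```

View pics/r3.png

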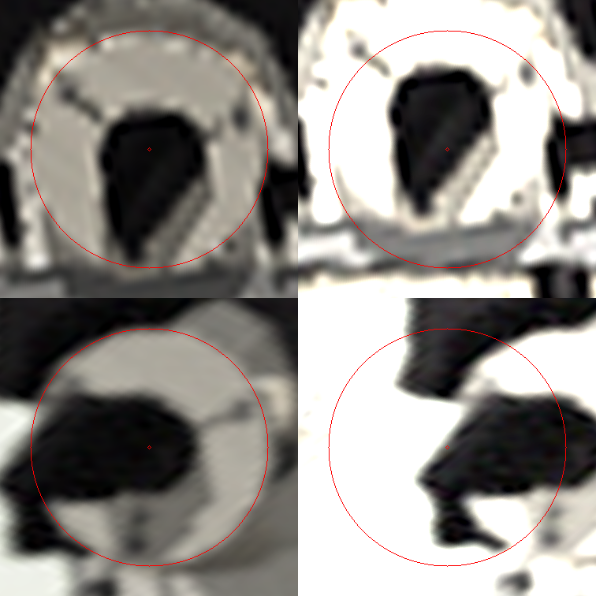

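Run:
```python
from h import *
im=np.load("pics/top0p.npy");g=im.max(2);d=np.load("pics/top0d.npy");P=cloud("top",d)
def comps(g,box,thr):
    u0,v0,u1,v1=box;m=np.zeros(g.shape,np.uint8);m[v0:v1,u0:u1]=g[v0:v1,u0:u1]<thr
    n,l,s,c=cv2.connectedComponentsWithStats(m);return [(s[i],c[i].round(2)) for i in range(1,n) if s[i,4]>15]
for s,c in comps(g,(353,212,368,245),75): print("top",s,c,onplane("top",c,z=86).round(1),onplane("top",c,z=94).round(1))
gs=np.load("pics/side0p.npy").max(2)
for s,c in comps(gs,(265,280,320,325),60): print("side",s,c,onplane("side",c,z=66).round(1),onplane("side",c,z=70).round(1))
# stand top: bright vs background in top view unclear; use side: top corners from c6 crop (scale10,+255,+275)
cor=np.array([(70,342),(143,472),(655,340),(580,215)])/10.+[255,275]
W=onplane("side",cor-.5+.05,z=40);print(W.round(1))
e=W[2]-W[1];print("stand edge",np.linalg.norm(e),np.degrees(np.arctan2(e[1],e[0])),"ctr12",W.mean(0))
# top: depth points 33..47
m=np.zeros(d.shape,bool);m[205:250,345:372]=1;m&=(P[...,2]>25)&(P[...,2]<55);q=P[m];r=cv2.minAreaRect(q[:,:2].astype(np.float32));print("top stand",r)
# boom
B=(P[...,2]>230)&(P[...,2]<420)&(d>0);B[260:]=0;B[:,:180]=0;B[:,300:]=0
q=P[B];print("boom n",len(q)); 
for y0 in range(-60,220,20):
    k=q[(q[:,1]>y0)&(q[:,1]<y0+20)]
    if len(k): print(y0,len(k),k.min(0).round(),k.max(0).round())
# bottles
B=(P[...,2]>100)&(d>0);B[:,:370]=0;q=P[B];q=q[(q[:,0]<520)];print("bottles y max",q[:,1].max(),q[:,2].max(), np.sort(q[:,1])[-20:].round())
```

```text
top [367 212   1  33  33] [367. 228.] [[ 413.8 -359.5   86. ]] [[ 413.2 -357.6   94. ]]
top [356 218   9   5  40] [360.12 219.85] [[ 440.  -336.8   86. ]] [[ 439.3 -335.    94. ]]
top [355 233  10   8  61] [359.9  236.64] [[ 384.7 -336.    86. ]] [[ 384.4 -334.2   94. ]]
side [300 284  10  22 169] [304.36 294.94] [[ 443.1 -342.6   66. ]] [[ 440.6 -346.8   70. ]]
side [273 288  13  26 286] [278.65 300.04] [[ 389.2 -336.9   66. ]] [[ 387.1 -341.1   70. ]]
[[ 360.5 -320.2   40. ]
 [ 358.6 -359.5   40. ]
 [ 468.6 -364.5   40. ]
 [ 473.3 -325.    40. ]]
stand edge 110.10107550451117 -2.600845249480357 ctr12 [ 415.25527005 -342.29682358   40.        ]
top stand ((412.96575927734375, -340.35772705078125), (43.8000602722168, 110.74788665771484), 88.18197631835938)
boom n 4009
-60 185 [887. -60. 231.] [893. -40. 420.]
-40 184 [886. -40. 231.] [893. -20. 420.]
-20 187 [886. -20. 232.] [894.  -0. 419.]
0 177 [887.   0. 232.] [894.  19. 420.]
20 292 [370.  20. 232.] [893.  40. 419.]
40 232 [375.  40. 231.] [893.  60. 419.]
60 210 [399.  60. 233.] [893.  80. 417.]
80 209 [402.  80. 231.] [892. 100. 420.]
100 205 [407. 100. 231.] [894. 120. 420.]
120 219 [410. 120. 231.] [893. 140. 420.]
140 207 [413. 140. 232.] [893. 160. 419.]
160 208 [415. 160. 230.] [893. 180. 418.]
180 258 [414. 180. 231.] [893. 200. 417.]
200 564 [298. 200. 230.] [893. 220. 420.]
bottles y max -207.60439339497043 740.35852614567 [-209. -209. -209. -209. -209. -209. -209. -209. -209. -209. -208. -208.
 -208. -208. -208. -208. -208. -208. -208. -208.]
```

```bash
cat >> h.py <<'E'
PSI=-0.113
_x,_y,_n=frame(PSI)
O0=np.array([556.86,-164.29,75.99])+.3*_x-.3*_y
def HP(a,b,c): return O0+a*_x+b*_y+c*_n
def quat(yv,zv):
    yv=yv/np.linalg.norm(yv);zv=zv/np.linalg.norm(zv)
    q=R.from_matrix(np.c_[np.cross(yv,zv),yv,zv]).as_quat();return np.array([q[3],q[0],q[1],q[2]])
def qhead(th,s=1): return quat(s*(np.cos(th)*_x+np.sin(th)*_y),-_n)   # jaws at angle th in head frame
def qdown(a,s=1): return quat(s*np.array([np.cos(a),np.sin(a),0]),np.array([0,0,-1.]))
E
python3 - <<'E'
from workcell import *
from h import *
ik=lambda p,q:(lambda r:None if r is None else np.round(r,2))(robot.inverse_kinematics(list(p),list(q)))
for s in(1,-1):
    for th in(52,0,-68,90): print("rotor",s,th,ik(HP(0,0,40),qhead(np.radians(th),s)),ik(HP(0,0,130),qhead(np.radians(th),s)))
    print("gauge",s,ik((442,-342,52),qdown(-.04,s)),ik((442,-342,160),qdown(-.04,s)))
    print("gap",s,ik(HP(45.5,0,42),qhead(0,s)),ik(HP(45.5,0,120),qhead(0,s)))
    print("lug",s,ik(HP(115,0,44),qhead(0,s)),ik(HP(115,0,44),qhead(np.pi/2,s)),ik(HP(92,0,44),qhead(np.pi/2,s)))
E
```

```text
rotor 1 52 [-0.39  0.07 -0.71  0.2   0.16  0.44] [-0.43 -0.15 -0.68  0.46  0.18  0.4 ]
rotor 1 0 [-0.39  0.07 -0.71  0.2   0.16  1.35] [-0.43 -0.15 -0.68  0.46  0.18  1.31]
rotor 1 -68 [-0.39  0.07 -0.71  0.2   0.16  2.53] [-0.43 -0.15 -0.68  0.46  0.18  2.5 ]
rotor 1 90 [-0.39  0.07 -0.71  0.2   0.16 -0.23] [-0.43 -0.15 -0.68  0.46  0.18 -0.26]
gauge 1 [-0.66  0.46 -0.09  1.02  0.    0.95] [-0.66  0.38  0.08  1.27  0.    0.95]
gap 1 [-0.36  0.09 -0.6   0.29  0.14  1.37] [-0.39 -0.08 -0.57  0.49  0.16  1.34]
lug 1 [-0.33  0.14 -0.41  0.42  0.13  1.39] [-0.33  0.14 -0.41  0.42  0.13 -0.18] [-0.34  0.12 -0.47  0.38  0.13 -0.19]
rotor -1 52 [-0.39  0.07 -0.71  0.2   0.16 -2.7 ] [-0.43 -0.15 -0.68  0.46  0.18 -2.74]
rotor -1 0 [-0.39  0.07 -0.71  0.2   0.16 -1.8 ] [-0.43 -0.15 -0.68  0.46  0.18 -1.83]
rotor -1 -68 [-0.39  0.07 -0.71  0.2   0.16 -0.61] [-0.43 -0.15 -0.68  0.46  0.18 -0.65]
rotor -1 90 [-0.39  0.07 -0.71  0.2   0.16  2.92] [-0.43 -0.15 -0.68  0.46  0.18  2.88]
gauge -1 [-0.66  0.46 -0.09  1.02  0.   -2.19] [-0.66  0.38  0.08  1.27  0.   -2.19]
gap -1 [-0.36  0.09 -0.6   0.29  0.14 -1.78] [-0.39 -0.08 -0.57  0.49  0.16 -1.8 ]
lug -1 [-0.33  0.14 -0.41  0.42  0.13 -1.75] [-0.33  0.14 -0.41  0.42  0.13  2.96] [-0.34  0.12 -0.47  0.38  0.13  2.95]
```

```bash
cat > snap.py <<'E'
from workcell import *
from h import *
def snap(tag,top=True,side=True,z=34):
    o=[]
    for k,b in(("top",top),("side",side)):
        if not b: continue
        p,d=cams.capture(k);np.save(f"pics/{k}_{tag}.npy",p);np.save(f"pics/{k}d_{tag}.npy",d)
        box={"top":(270,130,370,250),"side":(235,170,385,340)}[k];u0,v0,u1,v1=box
        c=p[v0:v1,u0:u1,::-1];o.append(cv2.resize(c,(int(560*c.shape[1]/c.shape[0]) ,560),interpolation=cv2.INTER_CUBIC))
    h=np.hstack(o);s=min(1,800/h.shape[1]);cv2.imwrite(f"pics/{tag}.png",cv2.resize(h,None,fx=s,fy=s,interpolation=cv2.INTER_AREA))
def st(m=""): print(m,"t",round(get_t(),2),"p",np.round(get_ee_pos(),1),"F",np.round(get_contact_force(),1),"gap",np.round(get_finger_gap(),1))
E
python3 - <<'E'
from snap import *
th=np.radians(52)
robot.command_gripper(42);st()
robot.goto(list(HP(0,0,130)),list(qhead(th)));st()
snap("a1")
E
```

```text
t 0.6 p [ 212.4 -452.6  204. ] F [ 0.4  0.7 -0.3] gap 42.1
 t 2.04 p [ 483.4 -156.9  183.2] F [-0.8  1.3 -0.1] gap 41.8
```

View pics/a1.png

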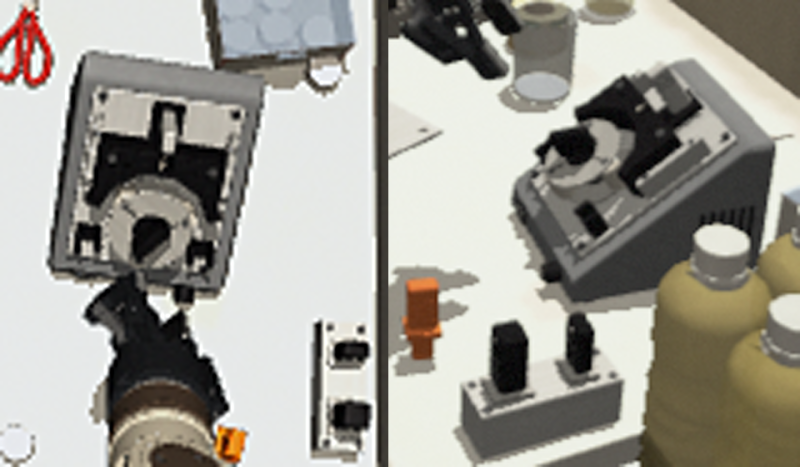

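Run:
```python
from snap import *
th=np.radians(52)
r=robot.servo_line(list(HP(0,0,75)),velocity=150);st()
snap("a2")
```

```text
t 2.66 p [ 514.1 -160.   137.2] F [-0.5  1.   0.4] gap 42.1
```

View pics/a2.png

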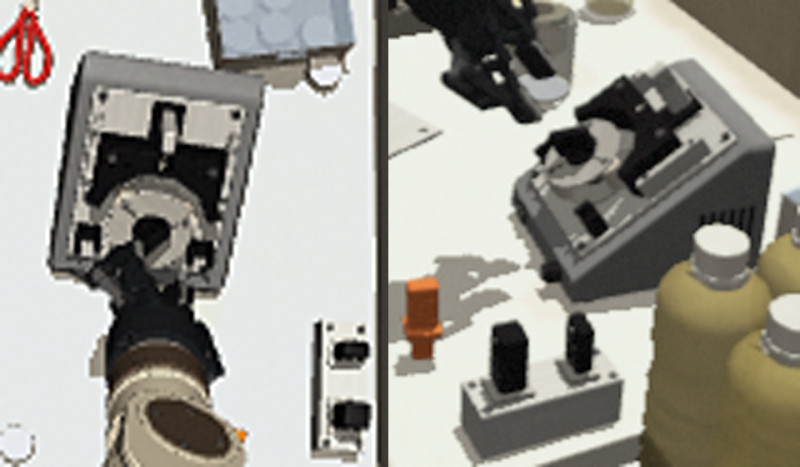

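Run:
```python
from snap import *
print(robot.servo_line(list(HP(0,0,41)),velocity=80,stop_force=8));st()
snap("a3")
robot.command_gripper(5,40);st("closed")
```

```text
False
 t 3.33 p [ 533.6 -161.9  109.9] F [-0.5 -0.7 -0.6] gap 41.8
closed t 3.88 p [ 533.7 -162.   109.9] F [ 0.1  0.2 -0.1] gap 4.8
```

View pics/a3.png

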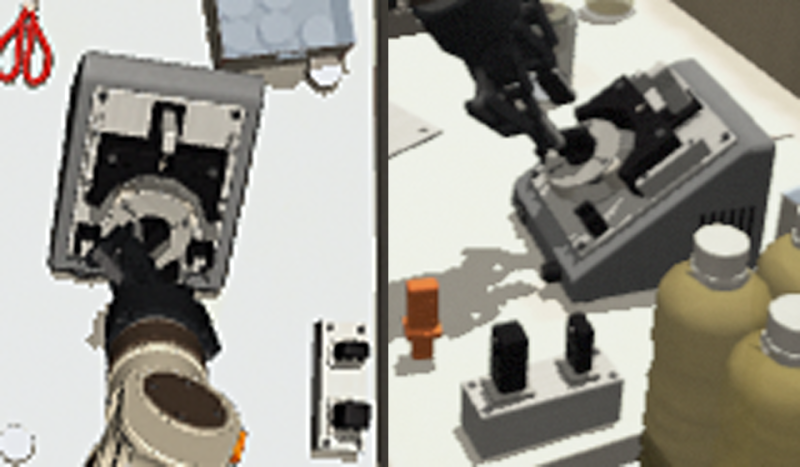

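Run:
```python
from snap import *
snap("a4")
p=np.load("pics/side_a4.npy");show(p,(260,170,350,240),8,"pics/a4s.png")
for k in("top","side"): print(k,proj(k,np.array([HP(0,0,41),HP(0,0,62),HP(0,0,34)])).round(1))
P=cloud("side",np.load("pics/sided_a4.npy"))
```

```text
top [[308.4 189.2]
 [308.5 192.2]
 [308.3 188.3]]
side [[303.3 223.1]
 [298.9 217.4]
 [304.8 225. ]]
```

View pics/a4s.png

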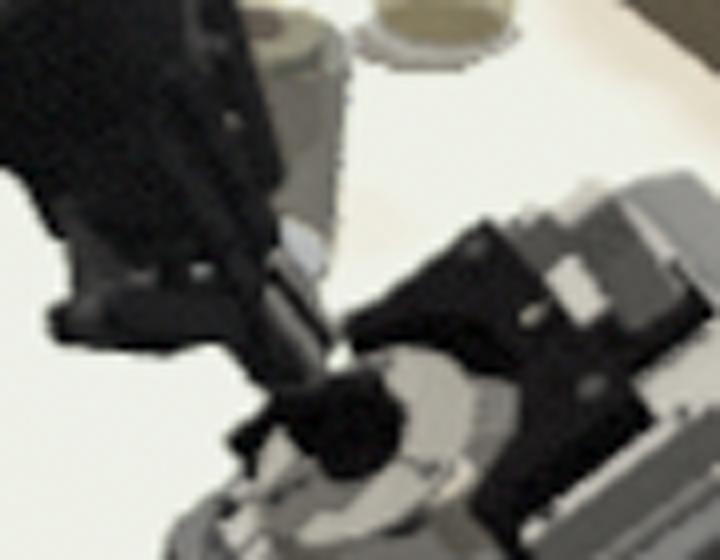

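View pics/a4.png

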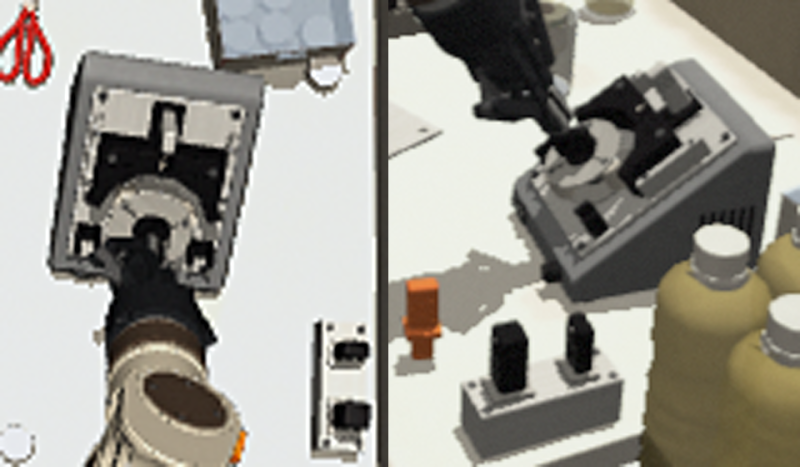

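Run:
```python
from h import *
for k,rows,cols in(("side",range(206,232,2),range(288,318,2)),("top",range(180,206,1),range(300,318,2))):
    for tag in("0d","d_a4"):
        d=np.load(f"pics/{k}{tag}.npy");P=cloud(k,d)
        Q=(P-O0)@np.c_[_x,_y,_n]
        print(k,tag);print("      ",list(cols))
        for v in rows: print(v,Q[v,list(cols),2].round().astype(int))
```

```text
Traceback (most recent call last):
NameError: name '_x' is not defined
```

Run:
```python
import h
from h import *
_x,_y,_n=h._x,h._y,h._n
for k,rows,cols in(("side",range(206,232,2),range(288,318,2)),("top",range(182,204,1),range(300,318,2))):
    for tag in("0d","d_a4"):
        d=np.load(f"pics/{k}{tag}.npy");P=cloud(k,d)
        Q=(P-O0)@np.c_[_x,_y,_n]
        print(k,tag);print("      ",list(cols))
        for v in rows: print(v,Q[v,list(cols),2].round().astype(int))
```

```text
side 0d
       [288, 290, 292, 294, 296, 298, 300, 302, 304, 306, 308, 310, 312, 314, 316]
206 [ -76  -81  -86  -88  -95 -100 -103 -105 -112 -110   35   37   35   34
   35]
208 [ -80  -83  -84  -89  -97  -98 -100 -105   34   35   33   34   32   35
   35]
210 [-77 -83 -84 -87 -94 -97 -95  34  35  35  33  30  31  30  30]
212 [-78 -82 -83 -85 -90 -95 -96  36  33  30  28  25  26  21  23]
214 [-76 -81 -82 -87 -85 -89 -89 -96  25  34  37  35  35  36  14]
216 [-74 -72 -79 -80 -85 -88  62  63  64  61  37  34  36  36  35]
218 [-70 -73 -76  63  64  65  67  63  62  58  51  40  31  35  34]
220 [-67 -74 -74  62  62  62  59  60 752  57  47  36  36  37  37]
222 [-67  24  25  58  57  55  53  50  51  50  46  41  37  32  35]
224 [26 17 16 34 49 50 46 46 45 42 40 36 36 38 37]
226 [-60  14  34  34  37  41  40  40  39  36  38  36  37  36  35]
228 [-61  22  37  37  35  35  38  39  38  35  35  34  37  37  33]
230 [-5  5 36 39 38 35 38 36 36 36 33 36 36 34 32]
side d_a4
       [288, 290, 292, 294, 296, 298, 300, 302, 304, 306, 308, 310, 312, 314, 316]
206 [ 119  114  112  103   97   89 -101 -104 -106 -113  
[... 1848 characters left out ...]
 34 29 34 38 34 38 36]
187 [31 29 33 39 36 42 44 34 39]
188 [37 34 33 39 47 53 56 32 31]
189 [32 34 40 37 52 60 57 32 33]
190 [38 33 32 49 65 59 60 36 34]
191 [146 138 124  81  75  76  60  33  32]
192 [157 144 124  85  86  83  37  33  29]
193 [160 148 132 117  89  91  70  35  35]
194 [163 153 136 120 113  93  83  32  36]
195 [156 157 125 119 117 101  93  38  33]
196 [156 124 124 124 129 111  98  32   1]
197 [162 128 121 121 138 131  97  -1  -3]
198 [172  -7 117 131 147 142 108   2   0]
199 [171 179 167 158 154 152 112 112   1]
200 [174 183 180 163 159 163 117 116  -3]
201 [169 185 183 172 166 172 128 140  -2]
202 [179 187 186 174 171 177 166 137  -6]
203 [183 193 196 197 199 204 202 198 135]
```

Run:
```python
from snap import *
robot.servo_line(list(HP(0,0,95)),velocity=150);st()
snap("a5")
for k,b in(("side",(255,150,335,220)),("top",(285,170,335,230))):
    p=np.load(f"pics/{k}_a5.npy");uv=proj(k,np.array([get_ee_pos()]))[0];print(k,uv)
    p=p.copy();show(p,b,8,f"pics/a5{k}.png")
```

```text
t 4.48 p [ 503.2 -158.7  154.3] F [ 0.1 -0.5 -0.4] gap 5.0
side [291.49892236 208.52121588]
top [308.70746704 196.95197363]
```

View pics/a5side.png

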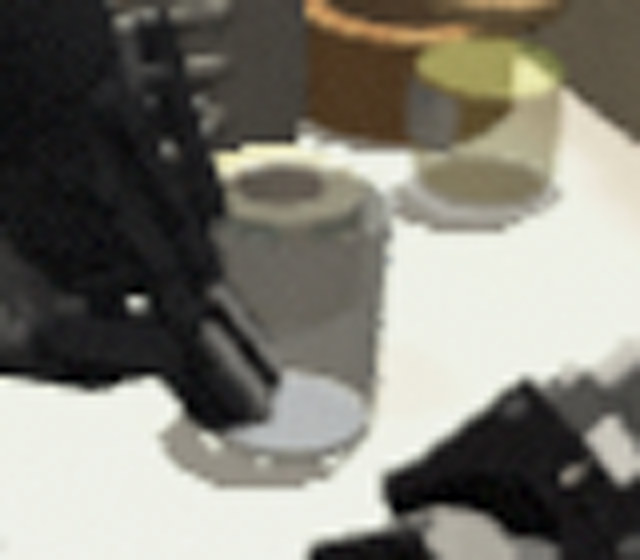

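View pics/a5top.png

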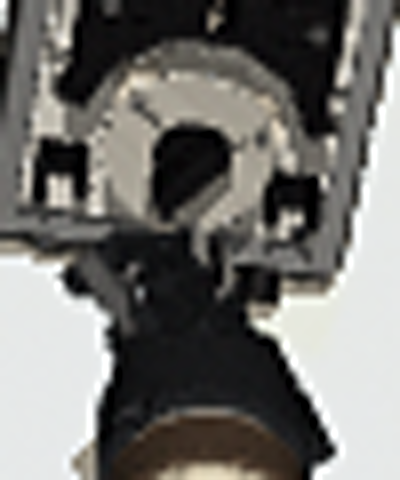

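Run:
```python
import h
from h import *
_x,_y,_n=h._x,h._y,h._n
T=np.array([503.2,-158.7,154.3]);F=np.c_[_x,_y,_n]
for a in((286.4,200.1),(287,200.8)):
  for b in((307.5,198.7),(308.1,198.7),(308.1,199.5)):
    p,e=tri(a,b);print(p.round(1),e.round(1),((p-T)@F).round(1))
d=np.load("pics/sided_a5.npy");Q=(cloud("side",d)-T)@F
for v in range(190,206): print(v,[tuple(Q[v,u].round().astype(int)) for u in range(280,292,2)])
```

```text
[ 493.5 -151.8  173.4] [-2.   0.8 -0.3] [ 2.4  5.7 21.6]
[ 493.1 -153.5  174.4] [-2.7  1.1 -0.5] [ 2.8  4.1 22.6]
[ 491.6 -153.9  174.7] [-0.6  0.3 -0.1] [ 1.8  3.5 23.7]
[ 494.2 -152.3  171.6] [-1.   0.4 -0.2] [ 2.   5.4 19.7]
[ 493.8 -153.9  172.6] [-1.7  0.7 -0.3] [ 2.4  3.7 20.6]
[ 492.3 -154.3  172.9] [ 0.4 -0.2  0.1] [ 1.4  3.1 21.8]
190 [(np.int64(5), np.int64(-18), np.int64(70)), (np.int64(8), np.int64(-1), np.int64(55)), (np.int64(11), np.int64(-7), np.int64(56)), (np.int64(15), np.int64(1), np.int64(48)), (np.int64(17), np.int64(255), np.int64(-129)), (np.int64(22), np.int64(256), np.int64(-133))]
191 [(np.int64(3), np.int64(-13), np.int64(65)), (np.int64(6), np.int64(-10), np.int64(59)), (np.int64(10), np.int64(-5), np.int64(53)), (np.int64(13), np.int64(-2), np.int64(48)), (np.int64(15), np.int64(261), np.int64(-136)), (np.int64(20), np.int64(252), np.int64(-133))]
192 [(np.int64(2), np.int64(-11), np.int64(62)), (np.int64(5), np.int64(-11), np.int64(58)), (np.int64(8), np.int64(-3), np.int64(49)), (np.int64(12), np.int64(-3), np.int64(46)), (np.int64(14), np.int64(254), 
[... 2957 characters left out ...]
4(261), np.int64(-164)), (np.int64(-6), np.int64(256), np.int64(-165)), (np.int64(-1), np.int64(256), np.int64(-169))]
204 [(np.int64(-26), np.int64(280), np.int64(-168)), (np.int64(-21), np.int64(276), np.int64(-169)), (np.int64(-16), np.int64(262), np.int64(-164)), (np.int64(-12), np.int64(256), np.int64(-163)), (np.int64(-7), np.int64(256), np.int64(-168)), (np.int64(-3), np.int64(252), np.int64(-169))]
205 [(np.int64(-28), np.int64(278), np.int64(-169)), (np.int64(-23), np.int64(273), np.int64(-170)), (np.int64(-18), np.int64(266), np.int64(-169)), (np.int64(-14), np.int64(260), np.int64(-169)), (np.int64(-9), np.int64(260), np.int64(-174)), (np.int64(-4), np.int64(251), np.int64(-171))]
```

Run:
```python
import h
from snap import *
F=np.c_[h._x,h._y,h._n]
robot.servo_line(list(HP(0,0,46)),velocity=150)
print(robot.servo_line(list(HP(0,0,25)),velocity=20,stop_force=5));st()
print(((np.array(get_ee_pos())-O0)@F).round(2))
robot.servo_line(list(HP(0,0,70)),velocity=150);st()
```

```text
True
 t 5.71 p [ 537.3 -162.5  104.9] F [-3.1  0.9  5.4] gap 5.4
[ 0.25 -0.11 34.96]
 t 6.09 p [ 517.8 -160.4  134.1] F [ 0.  -0.2 -0.4] gap 5.1
```

Run:
```python
import h
from snap import *
F=np.c_[h._x,h._y,h._n]
robot.command_gripper(42)
print(robot.servo_line(list(HP(0,0,15)),velocity=70,stop_force=6));st()
print(((np.array(get_ee_pos())-O0)@F).round(2))
snap("a6")
```

```text
False
 t 7.47 p [ 548.6 -163.7   88.7] F [-0.2 -0.7  0.3] gap 42.0
[ 0.17 -0.02 15.13]
```

View pics/a6.png

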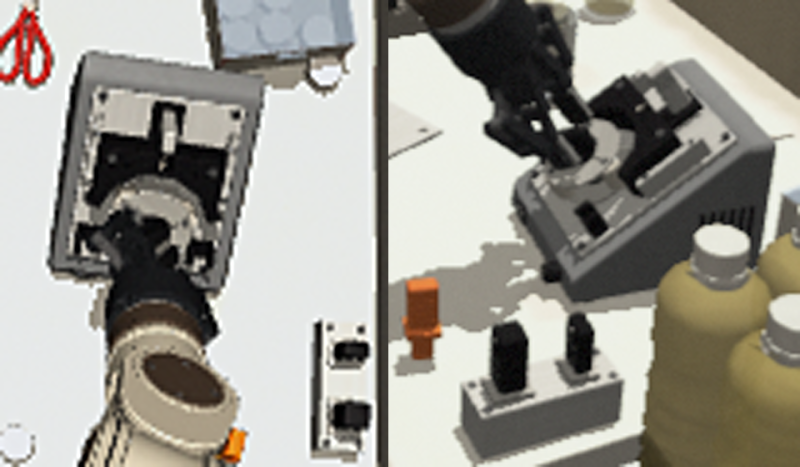

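Fingers now straddle the bar in the side view (bar at about (575,140) between fingers). Close.

Run:
```python
import h
from snap import *
F=np.c_[h._x,h._y,h._n]
robot.command_gripper(5,30);robot.hold(.1);st("closed")
print("M",np.round(get_ft_torque(),2),"F head",(np.array(get_contact_force())@F).round(1),((np.array(get_ee_pos())-O0)@F).round(2))
```

```text
closed t 8.04 p [ 547.5 -165.1   88.3] F [-5.2 -3.4  3.2] gap 11.2
M [-0.42  1.06 -0.43] F head [-2.1 -4.   5.4] [-0.79 -1.56 15.43]
```

```bash
cat >> snap.py <<'E'
import h
F3=np.c_[h._x,h._y,h._n]
def hd(): return ((np.array(get_ee_pos())-O0)@F3).round(2)
def hang():
    q=get_tool_rot();M=R.from_quat([q[1],q[2],q[3],q[0]]).as_matrix();L=F3.T@M
    return np.degrees(np.arctan2(L[1,1],L[0,1])).round(2),L[:,2].round(3)
def hf(m=""): print(m,"t",round(get_t(),2),"Fh",(np.array(get_contact_force())@F3).round(1),"Mh",(np.array(get_ft_torque())@F3).round(2),"pos",hd(),"ang",*hang(),"gap",round(float(get_finger_gap()),1))
E
python3 - <<'E'
from snap import *
hf("0")
a,b=-1.07,-1.36
robot.servo_line(list(HP(a,b,15.2)),list(qhead(np.radians(26))),velocity=10);hf("26")
E
```

```text
0 t 8.04 Fh [-2.1 -4.   5.4] Mh [-0.69  1.01 -0.05] pos [-0.79 -1.56 15.43] ang 51.91 [-0.002 -0.004 -1.   ] gap 11.2
26 t 8.64 Fh [-1.  -2.1  3.2] Mh [-0.28  0.73 -0.15] pos [-1.06 -1.8  15.44] ang 26.06 [ 0.    -0.001 -1.   ] gap 11.4
```

Run:
```python
from snap import *
robot.servo_line(list(HP(-1.1,-2,15.2)),list(qhead(np.radians(0))),velocity=10);hf("0")
robot.hold(.1);hf()
```

```text
0 t 9.24 Fh [-1.2 -0.2  7.2] Mh [-0.08  0.96 -0.09] pos [-1.55 -1.86 15.42] ang 0.12 [-0.001  0.    -1.   ] gap 11.2
 t 9.34 Fh [-1.1 -1.   7.6] Mh [-0.1   0.92 -0.09] pos [-1.54 -1.85 15.42] ang 0.12 [-0.001  0.    -1.   ] gap 11.2
```

Run:
```python
from snap import *
robot.command_gripper(30);hf("open")
robot.servo_line(list(HP(-1.5,-1,110)),velocity=200)
robot.goto([400,-300,250],list(qdown(-.04)));st()
snap("b1")
for k in("top","side"):
    r=rect(k,np.load(f"pics/{k}_b1.npy"),O0,h.PSI,34,(-50,75),(-50,50),4)
    cv2.circle(r,(200,300),144,(255,0,0),1);cv2.line(r,(200,0),(200,300),(255,0,0),1)
    cv2.imwrite(f"pics/b1{k}.png",r[:,:,::-1])
a=[cv2.imread(f"pics/b1{k}.png") for k in("top","side")];cv2.imwrite("pics/b1r.png",np.hstack(a))
```

```text
open t 9.66 Fh [-0.2 -0.3  0.3] Mh [ 0.04  0.58 -0.02] pos [-0.84 -1.86 15.09] ang 0.05 [ 0.  0. -1.] gap 29.8
 t 11.28 p [ 400.  -299.5  248. ] F [ 0.   0.2 -0.1] gap 30.1
```

View pics/b1r.png

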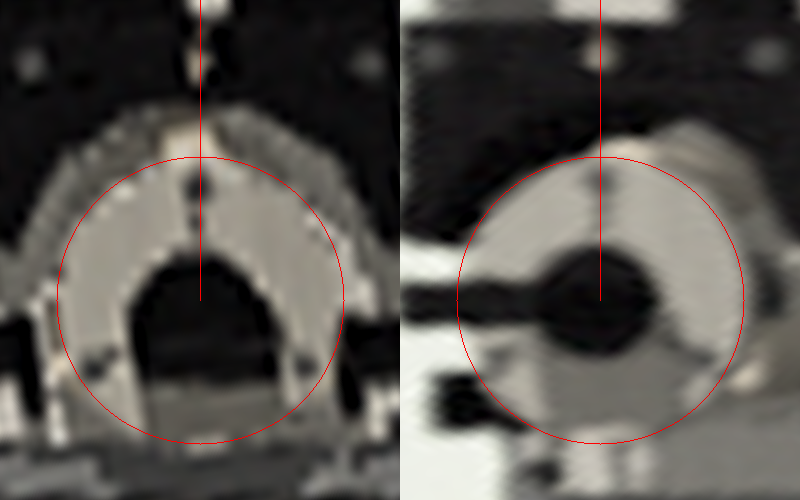

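View pics/b1.png

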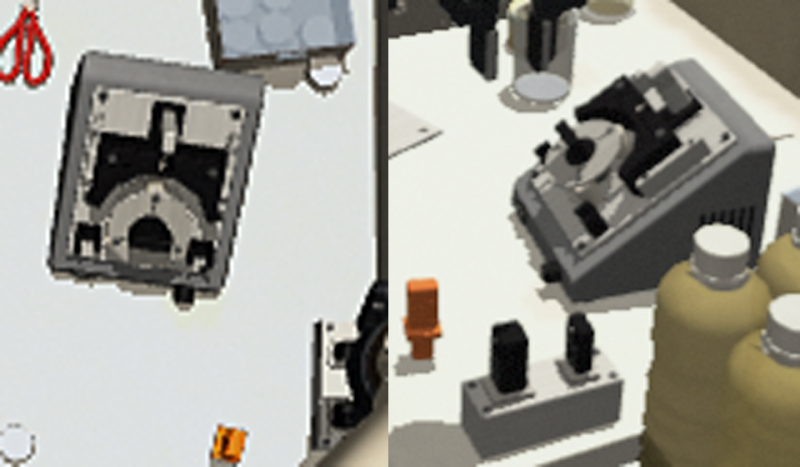

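Run:
```python
from h import *
for dz in(0,10,20,27): print(dz,proj("side",[[400,-299.5,248+dz]]).round(1),proj("side",[[385,-299,248+dz],[415,-300,248+dz]]).round(1).tolist())
p=np.load("pics/side_b1.npy");show(p,(225,120,325,210),7,"pics/b1s.png")
```

```text
0 [[278.6 209.5]] [[271.1, 210.9], [286.0, 208.2]]
10 [[278.8 204.8]] [[271.3, 206.2], [286.2, 203.5]]
20 [[279.  200.1]] [[271.4, 201.4], [286.4, 198.7]]
27 [[279.1 196.7]] [[271.5, 198.1], [286.6, 195.4]]
```

View pics/b1s.png

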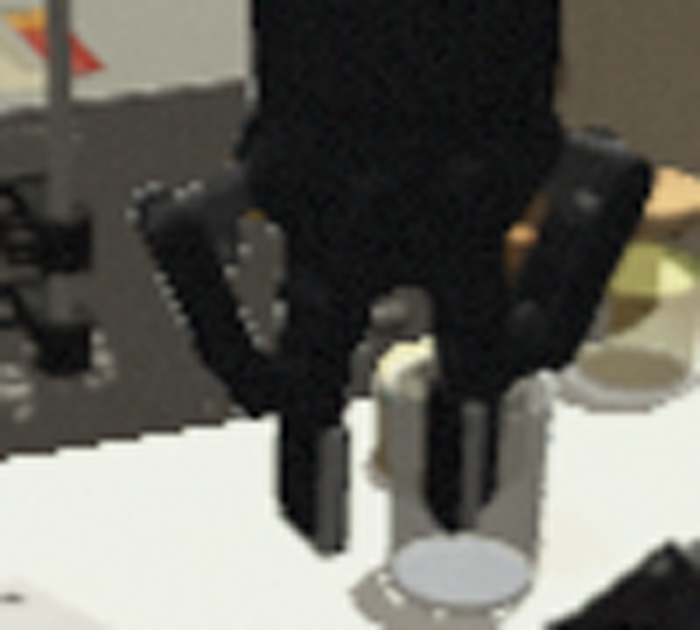

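Run:
```python
from snap import *
q=list(qdown(-.04));X,Y=441,-342.7
robot.command_gripper(32)
robot.goto([X,Y,95],q);st()
snap("c1")
print(robot.servo_line([X,Y,26],velocity=80,stop_force=6));st()
snap("c2",top=False)
```

```text
t 12.29 p [ 441.3 -342.9   95.9] F [ 0.1 -0.9  0.7] gap 32.2
False
 t 13.41 p [ 441.4 -343.    26.5] F [ 0.9  0.4 -0.3] gap 31.8
```

View pics/c1.png

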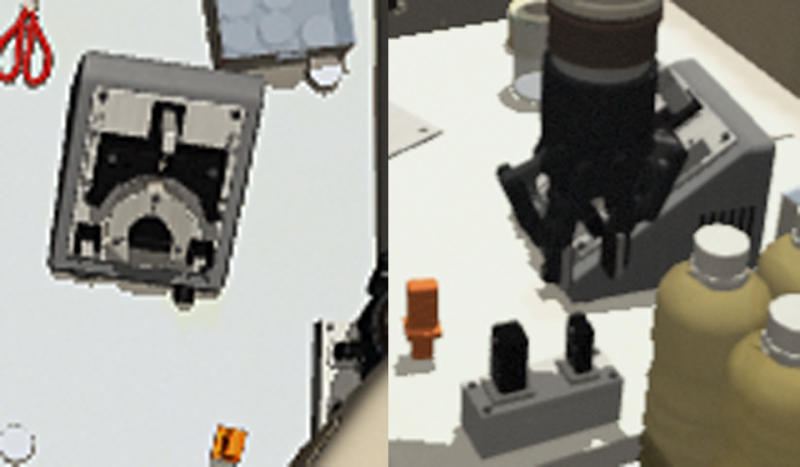

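View pics/c2.png

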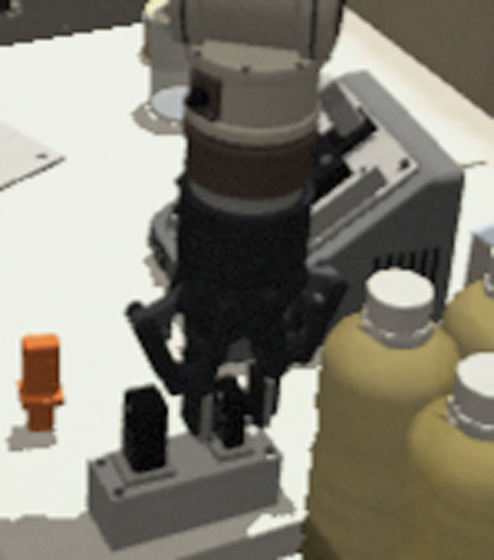

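Run:
```python
from h import *
p=np.load("pics/side_c2.npy").copy()
sc=8;u0,v0,u1,v1=280,265,330,325
im=cv2.resize(p[v0:v1,u0:u1],None,fx=sc,fy=sc,interpolation=cv2.INTER_CUBIC)
def dot(P,c):
    for q in proj("side",P): cv2.circle(im,tuple(int(round(t)) for t in ((q-[u0,v0]+.5)*sc)),3,c,-1)
dx=np.array([np.cos(.04),-np.sin(.04),0]);dy=np.array([dx[1]*-1,dx[0],0])
G=np.array([442.3,-342,0])
dot([G+[0,0,86],G+[0,0,46]],(255,0,0))
T=np.array([441.4+1.3,-343+.7,0])
for s in(-1,1):
    for w in(-11,11): dot([T+s*16*dx+w*dy+[0,0,51]],(0,255,0))
cv2.imwrite("pics/c2z.png",im[:,:,::-1])
```

```text
(no output)
```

View pics/c2z.png

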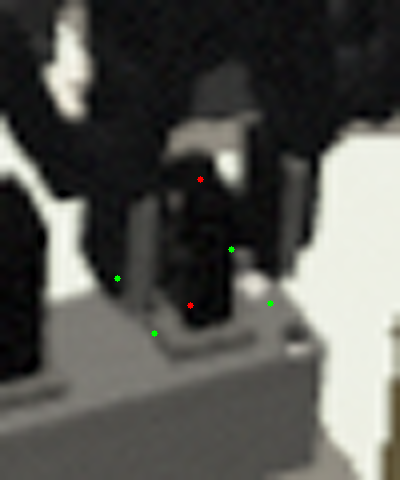

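Run:
```python
from snap import *
q=list(qdown(-.04));
robot.servo_line([441.0,-342.7,24.5],velocity=20,stop_force=6)
robot.command_gripper(5,40);robot.hold(.1);st("closed");print(np.round(get_ft_torque(),2))
X,Y,_=get_ee_pos()
robot.servo_line([X,Y,90],velocity=120);st()
snap("c3")
```

```text
closed t 14.1 p [ 441.1 -342.8   24.7] F [0.1 0.7 1.4] gap 13.6
[ 0.01  0.11 -0.01]
 t 14.8 p [ 440.7 -342.4   89.4] F [-0.6  0.1 -0.5] gap 13.5
```

View pics/c3.png

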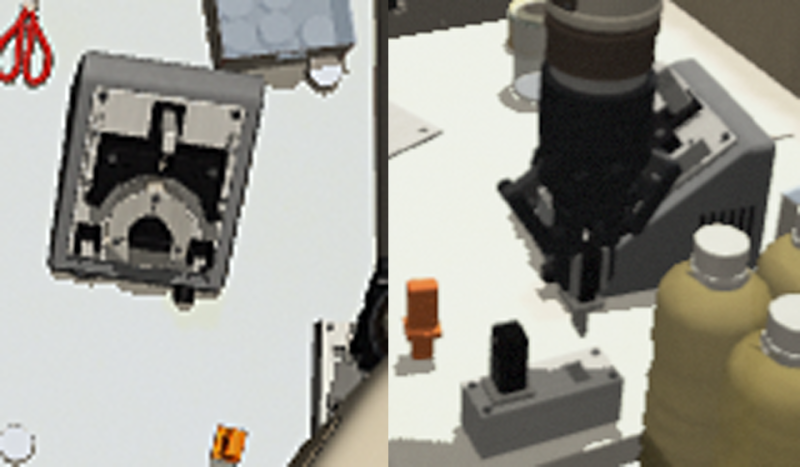

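Run:
```python
from h import *
o=[]
for k,(u0,v0,u1,v1),sc in(("side",(305,185,375,240),8),("top",(290,140,335,195),8)):
    p=np.load(f"pics/{k}_b1.npy")
    im=cv2.resize(p[v0:v1,u0:u1],None,fx=sc,fy=sc,interpolation=cv2.INTER_CUBIC)
    def dot(P,c):
        for q in proj(k,P): cv2.circle(im,tuple(int(round(t)) for t in ((q-[u0,v0]+.5)*sc)),3,c,-1)
    dot([HP(82+a,b,58) for a in(0,20) for b in(-6,6)],(255,0,0))
    dot([HP(51,b,34) for b in(-13,13)],(0,255,0));dot([HP(40,0,34)],(255,255,0))
    o.append(cv2.resize(im,None,fx=440/im.shape[0]*.95,fy=440/im.shape[0]*.95))
im=np.hstack(o);im=cv2.resize(im,None,fx=min(1,800/im.shape[1]),fy=min(1,800/im.shape[1]));cv2.imwrite("pics/b1lug.png",im[:,:,::-1])
```

```text
(no output)
```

View pics/b1lug.png

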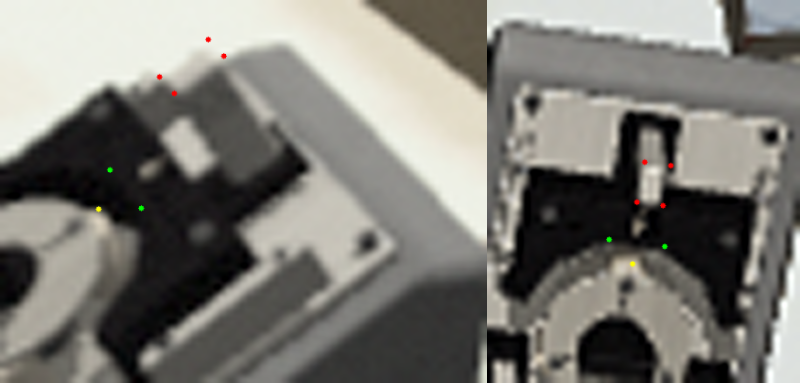

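Run:
```python
from snap import *
X,Y,_=get_ee_pos()
robot.servo_line([X,Y,240],velocity=250)
ax,ay=45.3-1.55,-0.9
robot.goto(list(HP(ax,ay,125)),list(qhead(0)));hf()
robot.servo_line(list(HP(ax,ay,58)),velocity=120);hf()
snap("d1")
for k,b,f in(("side",(285,170,355,235),8),("top",(290,150,335,205),8)): show(np.load(f"pics/{k}_d1.npy"),b,f,f"pics/d1{k}.png")
```

```text
t 16.57 Fh [ 0.2 -0.4 -1.3] Mh [0.   0.62 0.04] pos [ 43.54  -1.22 124.62] ang 0.01 [-0.001 -0.    -1.   ] gap 13.6
 t 17.27 Fh [ 0.7  0.1 -1.1] Mh [-0.   0.6  0. ] pos [44.19 -1.42 57.88] ang -0.02 [-0. -0. -1.] gap 13.5
```

View pics/d1side.png

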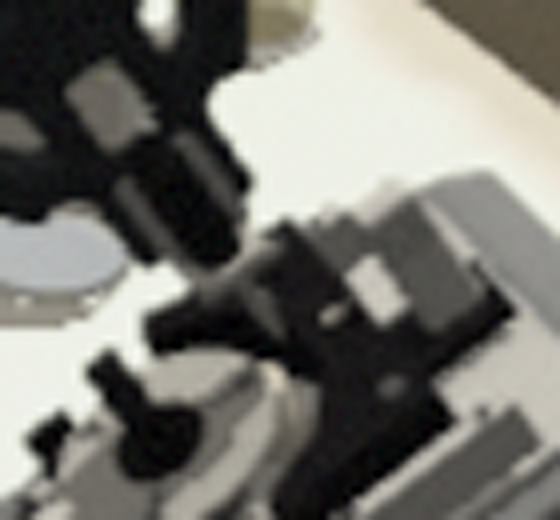

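View pics/d1top.png

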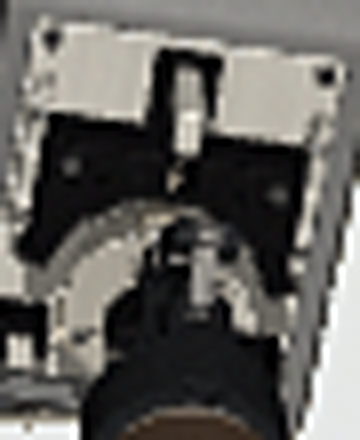

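Run:
```python
from h import *
p=np.load("pics/side_d1.npy");u0,v0,u1,v1=295,190,345,230;sc=14
im=cv2.resize(p[v0:v1,u0:u1],None,fx=sc,fy=sc,interpolation=cv2.INTER_CUBIC);im=np.clip(im.astype(float)*1.6,0,255).astype(np.uint8)
def dot(P,c):
    for q in proj("side",P): cv2.circle(im,tuple(int(round(t)) for t in ((q-[u0,v0]+.5)*sc)),3,c,-1)
Z=57.9+15.3-28; x=44.19+1.55;y=-1.42+.9
dot([HP(x+a,y+b,Z) for a in(-1.5,1.5) for b in(-9,9)],(255,0,0))
dot([HP(x+a,y+b,Z+28) for a in(-12,12) for b in(-14,14)],(0,255,0))
dot([HP(a,b,34) for a in(40,51) for b in(-9,9)],(255,255,0))
cv2.imwrite("pics/d1o.png",im[:,:,::-1])
```

```text
(no output)
```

View pics/d1o.png

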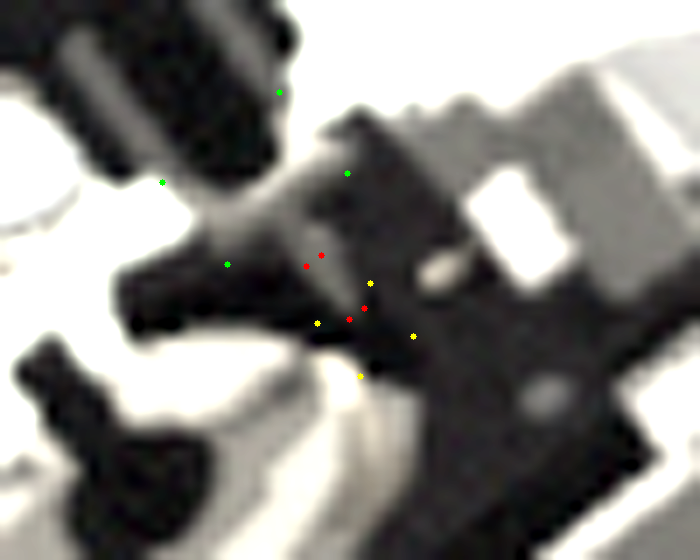

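Run:
```python
from snap import *
ax,ay=45.3-1.7,-0.6
print(robot.servo_line(list(HP(ax,ay,26)),velocity=50,stop_force=5));hf()
```

```text
False
 t 18.17 Fh [-0.2  0.2 -0.8] Mh [-0.03  0.64 -0.03] pos [43.42 -0.55 25.83] ang -0.0 [-0.  0. -1.] gap 13.2
```

Run:
```python
from snap import *
ax,ay=45.3-1.7,-0.6
print(robot.servo_line(list(HP(ax,ay,13)),velocity=15,stop_force=6));hf()
snap("d2")
for k,b,f in(("side",(295,185,345,230),14),): show(np.load(f"pics/{k}_d2.npy"),b,f,f"pics/d2{k}.png")
```

```text
True
 t 18.74 Fh [0.6 0.7 5.9] Mh [-0.    0.52 -0.01] pos [43.77 -0.65 18.65] ang -0.01 [ 0.001 -0.    -1.   ] gap 13.7
```

View pics/d2side.png

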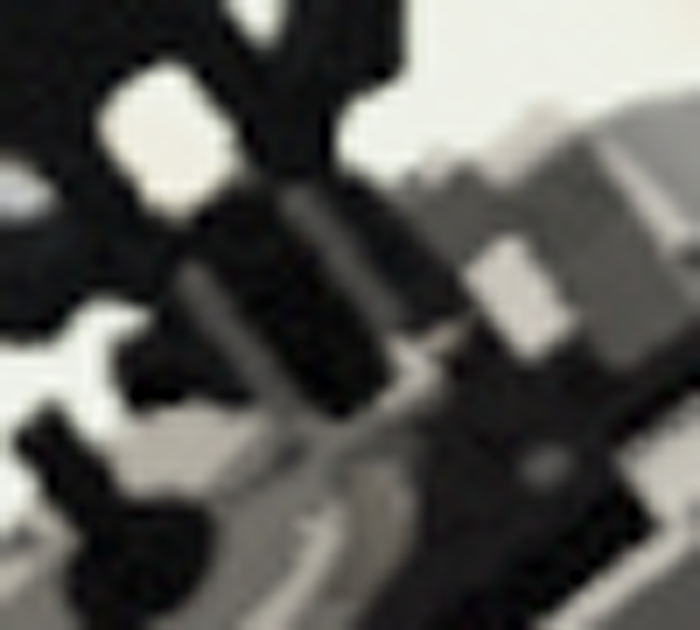

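Run:
```python
from snap import *
p=hd()
robot.servo_line(list(HP(43.6,-.6,18.6)),velocity=20)
print(robot.servo_line(list(HP(39.2,-.6,18.6)),velocity=10,stop_force=4));hf()
x=hd()[0]
robot.command_gripper(24,30);hf("open")
robot.hold(.2)
snap("d3")
show(np.load("pics/side_d3.npy"),(295,185,345,230),14,"pics/d3side.png")
```

```text
True
 t 19.53 Fh [1.5 0.3 0.3] Mh [ 0.02  0.32 -0.01] pos [40.86 -0.64 18.71] ang 0.0 [ 0.001  0.    -1.   ] gap 13.2
open t 19.8 Fh [-0.1 -0.4  0.5] Mh [0.02 0.62 0.03] pos [40.11 -0.55 18.55] ang -0.01 [-0.001  0.001 -1.   ] gap 24.0
```

View pics/d3side.png

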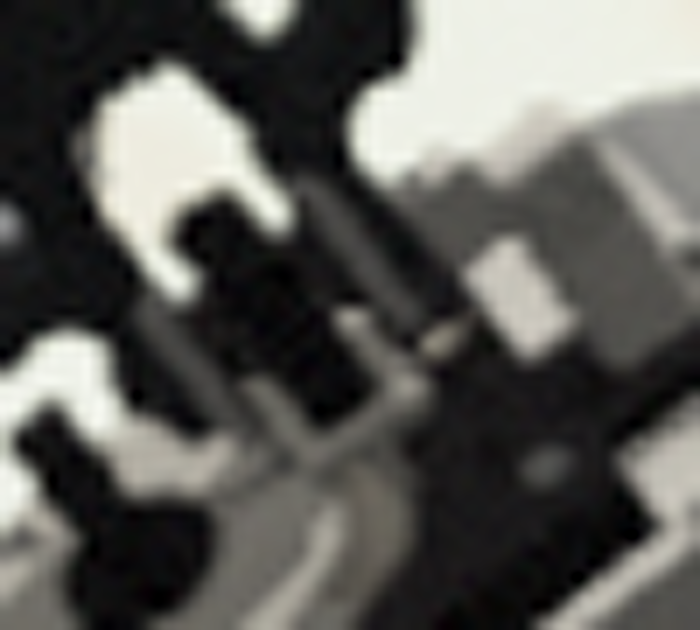

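Run:
```python
from snap import *
robot.servo_line(list(HP(40.9,-.6,30)),velocity=30);hf()
robot.servo_line(list(HP(40.9,-.6,105)),velocity=150);hf()
q=list(qhead(np.pi/2))
robot.goto(list(HP(125,-.9,85)),q);hf()
robot.command_gripper(0,30)
snap("e1")
show(np.load("pics/side_e1.npy"),(285,150,375,235),8,"pics/e1side.png")
```

```text
t 20.62 Fh [ 0.1 -0.6  0.5] Mh [0.02 0.52 0.07] pos [41.25 -0.67 30.3 ] ang 0.01 [ 0.002  0.    -1.   ] gap 24.0
 t 21.27 Fh [0.2 0.  0.3] Mh [0.02 0.55 0.01] pos [ 40.76  -0.61 104.85] ang -0.0 [ 0.001  0.    -1.   ] gap 24.1
 t 22.64 Fh [-0.1  0.8  0.1] Mh [ 0.01  0.62 -0.01] pos [124.11  -0.75  84.3 ] ang 89.96 [-0.002  0.    -1.   ] gap 24.0
```

View pics/e1side.png

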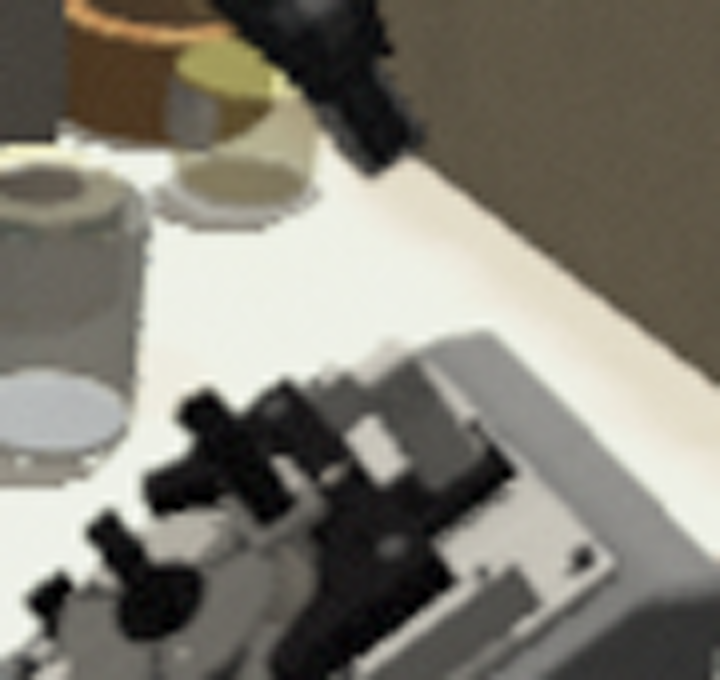

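View pics/e1.png

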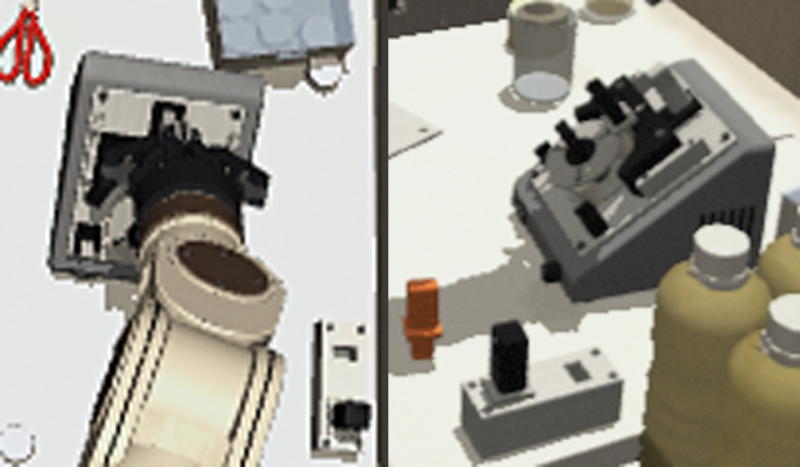

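Run:
```python
from snap import *
print(robot.servo_line(list(HP(122,-.9,16)),velocity=100,stop_force=8));hf()
print(robot.servo_line(list(HP(112.5,-.9,16)),velocity=25,stop_force=6));hf()
snap("e2")
show(np.load("pics/side_e2.npy"),(285,165,375,235),8,"pics/e2side.png")
```

```text
False
 t 23.94 Fh [0.4 0.3 1. ] Mh [0.03 0.51 0.01] pos [122.41  -0.95  16.23] ang 90.0 [ 0.001 -0.    -1.   ] gap 0.1
False
 t 24.48 Fh [-0.2 -0.8  0.9] Mh [ 0.01  0.56 -0.  ] pos [112.47  -0.95  16.16] ang 89.99 [ 0. -0. -1.] gap -0.2
```

View pics/e2side.png

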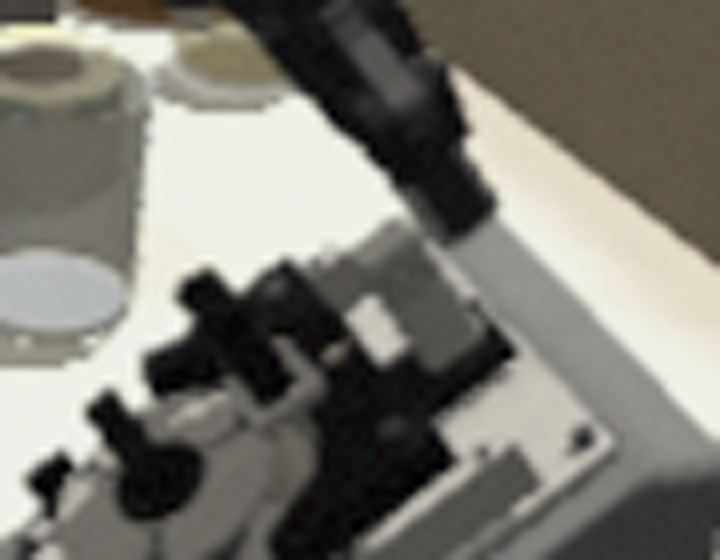

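Run:
```python
from snap import *
print(robot.servo_line(list(HP(107.5,-.9,16)),velocity=12,stop_force=10));hf()
```

```text
False
 t 25.14 Fh [ 2.4 -0.2 -1.1] Mh [-0.02  0.16  0.02] pos [108.    -0.92  16.1 ] ang 90.01 [ 0.001 -0.    -1.   ] gap 0.1
```

Run:
```python
from snap import *
print(robot.servo_line(list(HP(98,-.9,16)),velocity=12,stop_force=9));hf()
snap("e3")
show(np.load("pics/side_e3.npy"),(285,165,375,235),8,"pics/e3side.png")
```

```text
True
 t 25.71 Fh [ 1.5 -0.1  1.7] Mh [-0.02  0.27 -0.02] pos [105.66  -0.97  16.46] ang 90.08 [ 0.008  0.    -1.   ] gap 0.0
```

View pics/e3side.png

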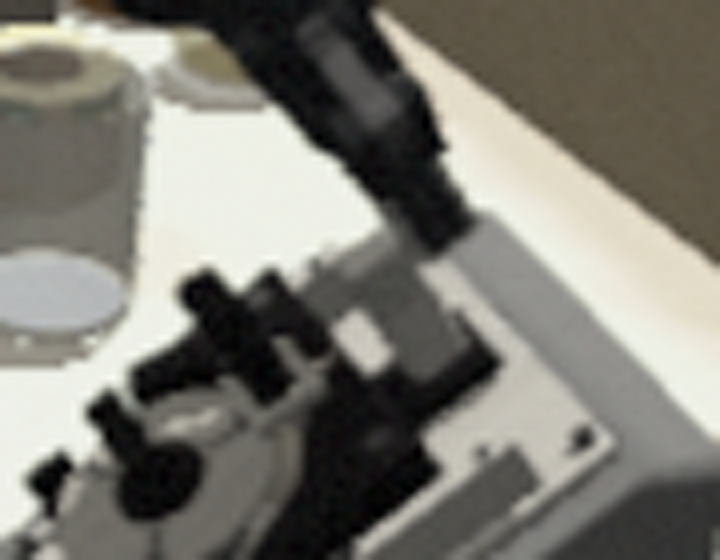

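Run:
```python
from snap import *
print(robot.servo_line(list(HP(99,-.9,16)),velocity=10,stop_force=14));hf()
robot.servo_line(list(HP(118,-.9,17)),velocity=60);hf()
robot.servo_line(list(HP(122,-.9,120)),velocity=180)
robot.goto([330,-330,300],list(qdown(-.04)));st()
snap("f1")
show(np.load("pics/side_f1.npy"),(285,165,375,235),8,"pics/f1side.png")
```

```text
False
 t 26.67 Fh [11.1  1.2 -7.3] Mh [ 0.15 -1.77 -0.  ] pos [105.83  -0.93  16.67] ang 90.2 [ 0.019  0.001 -1.   ] gap -0.1
 t 27.13 Fh [ 0.2 -0.5  0.3] Mh [0.01 0.56 0.  ] pos [116.86  -0.8   16.68] ang 90.07 [ 0.006  0.    -1.   ] gap -0.1
 t 28.98 p [ 330.4 -329.7  298.7] F [ 0.5 -0.2 -0.2] gap 0.3
```

View pics/f1side.png

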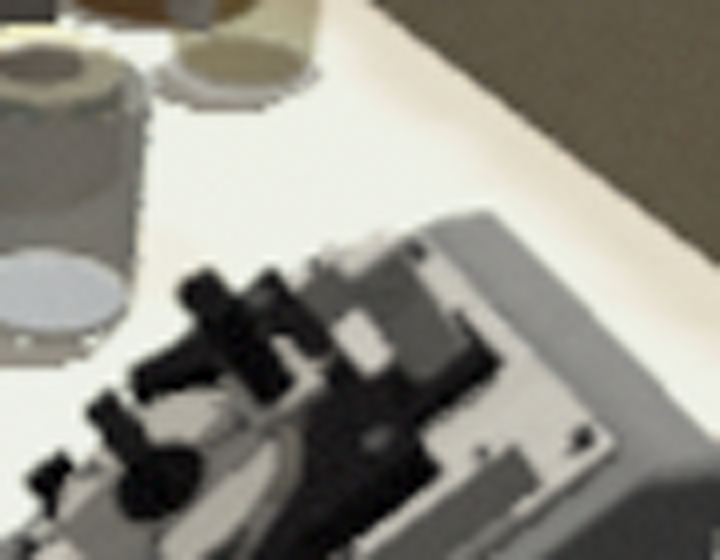

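View pics/f1.png

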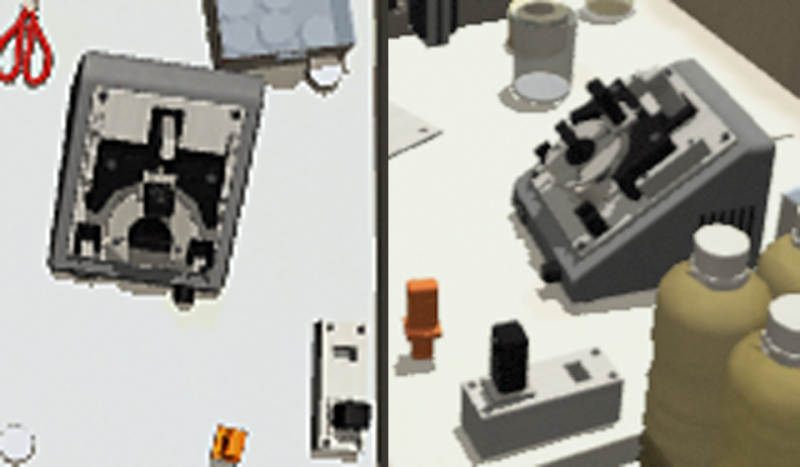

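Run:
```python
from h import *
a=[]
for tag in("b1","f1"):
    r=rect("side",np.load(f"pics/side_{tag}.npy"),O0,PSI,34,(-50,75),(-50,50),4);cv2.line(r,(200,0),(200,300),(255,0,0),1);cv2.circle(r,(200,300),144,(255,0,0),1);a.append(r)
    g=r.mean(2)[25:110,335:385];m=g>np.percentile(g,97);v,u=np.nonzero(m);print(tag,"screw x",75-(25+v.mean())/4)
r=rect("top",np.load("pics/top_f1.npy"),O0,PSI,34,(-50,75),(-50,50),4);cv2.circle(r,(200,300),144,(255,0,0),1)
cv2.imwrite("pics/f1r.png",np.hstack([a[1],r])[:,:,::-1])
```

```text
b1 screw x 61.40157480314961
f1 screw x 55.083984375
```

View pics/f1r.png

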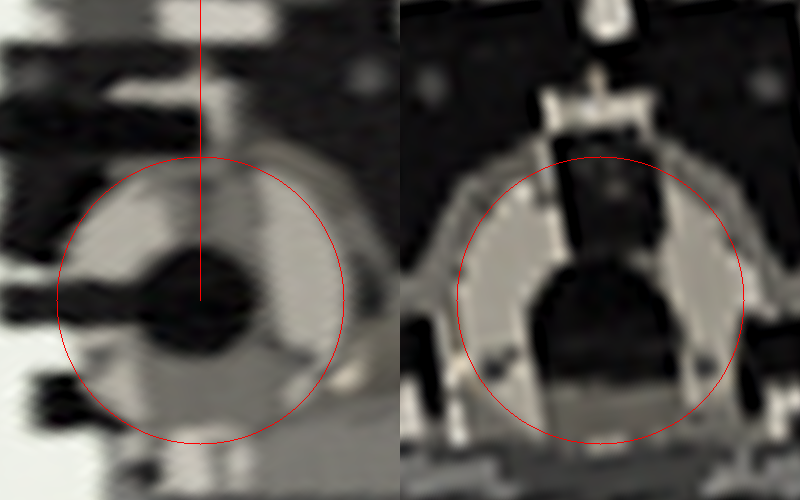

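Run:
```python
from workcell import *
print(get_t(),get_contact_force());print(ticket.sign_off())
```

```text
29.075 [0.35854362 0.0539743  0.22616683]
the job is handed in; nothing more can be done
None
```

The job is done and handed in at about 29 s. I turned the rotor about 52° clockwise so roller 1 stands at the arrow. Then I took the thin gauge from the far slot of the stand, inserted it square to the head until its shoulder seated, and let go. Last, I pushed the bed up against the blade by the rear face of its lug.

**Last checks:**
- **Rotor:** in the camera views the roller marks are within about 1–2° of the arrow line.
- **Gauge:** the collar touched the head at 18.65 mm tool height, where 18.7 mm was expected. It stands square and centred on the arrow.
- **Bed:** it moved about 6.3 mm in the pictures, where 6.0 mm was expected. A second push of about 11 N did not move it further, so the blade is clamped. That push ended at its end point without reaching the 14 N stop I had set.
- **Surroundings:** the thick gauge is still in its stand and the orange look-alike stands where it was. The arm is clear of everything.

**What disagreed:** the fingertips were about 25 mm shorter along the tool than the reported TCP, so my first attempt to grip the rotor bar closed on air above it. I corrected this by touching the bar's top. The camera-based head position was also off by about 1.5 mm sideways, which I corrected from the grip on the bar.

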